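# Load pressed pellets into a sample carrier

### The job

Load the sample carrier for the analyser: lift the empty carrier bar out of its cradle into the nest of the loading tray, then slide every pellet across the deck until it drops flat into a free pocket, never lifting a loose pellet up into the air (the pressed faces crumble). Put the cover frame over the fin squarely down on the carrier, turn both turn-buttons fully in over its ends, and last set the locked carrier back down home in its cradle, leaving the bottle, marker, dish and pliers where they are.

Things in the scene. Friction and masses are not known exactly. Their poses are not given: they have to be found in the camera images.
- tray: fixed grey loading tray. Origin on the worktop under the middle of the nest, z up, y along the nest. Flat deck (z = 20 mm) from x = -170 to 66, y = -145 to 145 mm, rim 8 mm wide and 6 mm high all round its edge. Nest: recess 56 (x) by 244 mm (y), floor at z = 6 mm. The pellets lie on the wide part of the deck, x = -117 to -73 mm
- nest (a point): middle of the nest's floor, 6 mm above the worktop; axes as the tray's. The carrier's origin belongs here
- cradle: fixed grey cradle, 65 (x) x 257 mm (y), origin: centre of its underside, y along its length. Its floor is at z = 8 mm; end walls and corner cheeks round it rise to z = 17 mm and leave the carrier 2.5 mm on each side. The carrier lies in it at the start
- seat (a point): middle of the cradle's floor, 8 mm above the worktop; axes as the cradle's. The carrier's origin belongs here at the end, either way round
- carrier: dark steel bar 52 (x) x 240 (y) x 13.5 mm, 0.35 kg; origin: centre of its underside. In the nest (2 mm clear each side, either way round) its top is 0.5 mm below the deck. Four pockets in a row along y. A grip fin stands at the middle of its top: 12 mm thick (y), 34 mm wide (x), z = 13.5 to 35.5 mm. The fin stands 14 mm above the cover
- cover: bright steel frame 52 (x) x 196 (y) x 8 mm, 0.15 kg; origin: centre of its underside. Side rails below its long edges; four windows; middle slot 37 (x) x 15 mm (y) for the fin. Grip across the 52 mm width at the middle (sides 8 mm high). Lies rails down on the worktop; fits either way round. Home, its origin is at z = 13.5 mm in the carrier's frame, its top 2 mm under the buttons
- pellet1: pressed sample pellet: flat steel ring 35 mm in diameter and 6 mm thick, its grey pressed powder face on top, 30 g; lies flat on the tray's deck at the start; origin: centre of its underside, z up. There are 2 to 4 alike; an absent one reads None throughout
- pellet2: pressed sample pellet: flat steel ring 35 mm in diameter and 6 mm thick, its grey pressed powder face on top, 30 g; lies flat on the tray's deck at the start; origin: centre of its underside, z up. There are 2 to 4 alike; an absent one reads None throughout
- pellet3: pressed sample pellet: flat steel ring 35 mm in diameter and 6 mm thick, its grey pressed powder face on top, 30 g; lies flat on the tray's deck at the start; origin: centre of its underside, z up. There are 2 to 4 alike; an absent one reads None throughout
- pellet4: pressed sample pellet: flat steel ring 35 mm in diameter and 6 mm thick, its grey pressed powder face on top, 30 g; lies flat on the tray's deck at the start; origin: centre of its underside, z up. There are 2 to 4 alike; an absent one reads None throughout
- pocket1 (a point): centre of the floor of the carrier's pocket 1: round, 38 mm across, 4 mm deep. In the carrier's frame at (0, 76 mm, 9.5 mm). A seated pellet's origin is here and it stands 2 mm proud of the carrier
- pocket2 (a point): centre of the floor of the carrier's pocket 2: round, 38 mm across, 4 mm deep. In the carrier's frame at (0, 32 mm, 9.5 mm). A seated pellet's origin is here and it stands 2 mm proud of the carrier
- pocket3 (a point): centre of the floor of the carrier's pocket 3: round, 38 mm across, 4 mm deep. In the carrier's frame at (0, -32 mm, 9.5 mm). A seated pellet's origin is here and it stands 2 mm proud of the carrier
- pocket4 (a point): centre of the floor of the carrier's pocket 4: round, 38 mm across, 4 mm deep. In the carrier's frame at (0, -76 mm, 9.5 mm). A seated pellet's origin is here and it stands 2 mm proud of the carrier
- button_a (a joint): turn-button A at the carrier's +y end, rad: about 0 = open, its bar pointing along the carrier's -x (stop at -0.3); 1.57 = shut (stop), bar pointing to the carrier's middle over the end of the cover. Turns about a vertical axis at (0, 110 mm, z) in the carrier's frame, anticlockwise seen from above as the value grows; light friction (about 1 N at the pin), stays where it is left
- button_b (a joint): turn-button B at the carrier's -y end, rad: about 0 = open, its bar pointing along the carrier's -x (stop at -0.3); 1.57 = shut (stop), bar pointing to the carrier's middle over the end of the cover. Turns about a vertical axis at (0, -110 mm, z) in the carrier's frame, clockwise seen from above as the value grows; light friction (about 1 N at the pin), stays where it is left
- button_a_pin (a point): middle of the upright pin on turn-button A: 10 mm in diameter, 18 mm high, this point 9 mm below its top and 37.5 mm above the carrier's underside; it stands 20 mm from the button's axis. The button's bar (11 mm wide, 4 mm thick, 26 mm long) lies 23.5 to 27.5 mm above the carrier's underside
- button_b_pin (a point): middle of the upright pin on turn-button B: 10 mm in diameter, 18 mm high, this point 9 mm below its top and 37.5 mm above the carrier's underside; it stands 20 mm from the button's axis. The button's bar (11 mm wide, 4 mm thick, 26 mm long) lies 23.5 to 27.5 mm above the carrier's underside
- bottle: white reagent bottle, 47 mm across, 90 mm high, a bystander; origin: centre of its underside
- marker: marker pen lying, 16 x 124 mm, a bystander; origin: centre of its underside, length along y
- dish: steel dish of screws, 68 mm across, 16 mm high, a bystander; origin: centre of its underside
- pliers: pliers lying flat, 53 x 161 x 14 mm, a bystander; origin: centre of its underside, length along y
There are look-alikes about, which are no part of the job. What is shaped like the pellet4 but black or turquoise is not meant.

How it is judged:
By the outcome, as a careful person would: the job done as asked, in the order asked, and still so for the second after the job is handed in, with the robot touching nothing.
Of pellet1, pellet2, pellet3, pellet4 only 2 to 4 are there at a start; the rules pass over those that are not, and their reading is None.
At some moment in a run one of pellet1, pellet2, pellet3, pellet4, cover may be knocked a few centimetres aside while the robot is not near it.
Once in a run the grip may slacken for a moment while it holds something.
It also fails if it takes over 210 s, if anything falls off the work surface, if the arm or the gripper's body presses on something with over 40 N, if the wrist force passes 120 N, or if a joint passes its speed limit or range.

### The arm

A 6-joint arm with a two-finger parallel gripper is mounted at the origin on the work surface; the furniture and walls round the work are solid. World frame = base frame: x ahead of the robot, y to its left, z up, the work surface at z = 0. Lengths are in mm, angles in rad, forces in N, time in s.
With the tool pointing down it reaches from about 325 to 850 mm from the base axis. Payload 15.5 kg.
Tool frame: the origin (TCP) lies at the very end of the fingers, on their centre line; the grasp point (between the pads) lies 19 mm behind it (env.pinch_z is the distance from the TCP to the grasp point, in mm); z points along the fingers, y is the line along which they close (so a half turn about z gives the same grasp; the last joint's range is limited). The gripper opens to 91 mm and grips with 3 to 60 N. Pads are 32 mm wide; open, the fingers measure 118 mm over their backs; the gripper's body (76 mm by 178 mm) begins 60 mm behind the grasp point.
Start: joints at [-1.341, 0.494, 1.345, -0, 1.302, -0.096], TCP at [200.043, -592.123, 213.915] pointing down, gripper open.
Joint ranges: [-2.91, 2.91], [-0.82, 2.16], [0.22, 2.67], [-1.22, 4.37], [0.12, 2.79], [-3.08, 3.08]. Speed limits (rad/s): [1.89, 1.89, 2.57, 3.01, 3.01, 3.01].

### API

Orientations are given as a unit quaternion [x, y, z, w].
In Python, from cell import env gives the robot as it stands. The module is installed in compiled form; this text tells all that it offers.
- The arm moves only by the tool apply_moves, never from a script. Its argument "motion" is a list of rows, each an object with "delta_pos": the shift along the tool's x, y, z in m, a list of three; "roll": the turn about the tool's z in degrees; "fingers": the opening, from 0 (shut) to 1 (fully open). A call has 1 to 20 rows; each row shifts and turns the commanded pose from where the row before left it, along the tool's axes as they then stand; what a row does not reach is not made up. A row lasts 1/10 s, in which the tool goes at most 50 mm and 8.59 degrees, less where a joint would pass 70% of its speed; a pose out of reach is approached as far as the arm can. A call with a gripper value outside its range is refused whole. The fingers move at their own pace and stop on an object; "newtons" is the grip in N (left out, the last holds). Time passes only in rows, so rows that do not move let the fingers close. It gives the time, the measured TCP pose, the force, the opening and the grip force at its end, in the units of the state.
- env.get_state(): the state, without advancing time (a new reading comes with each control period).
- env.get_image(name): name is "side" or "top" or "wrist"; returns a dict with "frame" (400x640x3 uint8, red, green, blue), "camera_matrix" (3x3 intrinsics, pixels), "dist" ([k1, k2, p1, p2, k3] as OpenCV has them; the pictures are not rectified), "pose" (4x4, takes a point from camera to world coordinates). Camera axes: x right, y down, z forward; pixel columns grow to the right and rows downward; lengths in mm; the calibration is good to about 2 mm. A picture is of the moment at which its call begins. There is no depth.
- env.finish_job(): hands the job in; it is judged then, once.
The state is a dict: "t": time; "joint_positions": joint angles; "joint_velocities": joint speeds; "tau": joint torques, N m; "position": TCP position; "orientation": TCP orientation; "wrist_force": force on the tool from outside, world axes, zero at the start; "wrist_torque": the same for the moment, N m; "finger_gap": finger opening in mm; "grip_force": force on a finger pad.
Only numpy, scipy, OpenCV 4.12 (cv2) and the standard library are available. Lean on these libraries where they do the work, as an engineer would, in place of code of your own. Each camera call takes 0.05 s, during which the arm holds its last target. There are 200 camera calls.

## Working session

There is one attempt and no reset: what is moved stays moved. The work goes in short steps, Python scripts to look and compute and a tool call to move; the robot and the scene stay as the last step left them, time stands still between calls to the robot, and variables do not carry over. Pictures are saved under pics/ and viewed, at most 14 in all, crops included, and the job is handed in when it is done.

Besides the shell and the picture viewer there is one more tool, called as name(argument=value, ...) on one line, values as JSON. apply_moves: Moves the arm, as the interface text tells. Its arguments: {"type":"object","properties":{"motion":{"type":"array"},"newtons":{"type":"number"}},"required":["motion"]}

```bash
ls; mkdir -p pics
cat > h.py <<'E'
import numpy as np, cv2
from cell import env
def snap(name,fn=None):
    d=env.get_image(name); 
    if fn: cv2.imwrite('pics/'+fn,d['frame'][:,:,::-1])
    return d
def pix2w(d,uv,z):
    K=np.array(d['camera_matrix'],float);D=np.array(d['dist'],float);T=np.array(d['pose'],float)
    p=cv2.undistortPoints(np.array(uv,float).reshape(-1,1,2),K,D).reshape(-1,2)
    r=np.c_[p,np.ones(len(p))]@T[:3,:3].T; o=T[:3,3]
    return o+r*((np.array(z)-o[2])/r[:,2])[:,None]
def w2pix(d,P):
    K=np.array(d['camera_matrix'],float);D=np.array(d['dist'],float);T=np.linalg.inv(np.array(d['pose'],float))
    return cv2.projectPoints(np.array(P,float).reshape(-1,1,3),cv2.Rodrigues(T[:3,:3])[0],T[:3,3],K,D)[0].reshape(-1,2)
def st():
    s=env.get_state()
    from scipy.spatial.transform import Rotation as R
    M=R.from_quat(s['orientation']).as_matrix()
    print('t',round(s['t'],2),'pos',np.round(s['position'],1),'toolx',np.round(M[:,0],3),'tooly',np.round(M[:,1],3),'F',np.round(s['wrist_force'],1),'gap',s['finger_gap'],s['grip_force'],'j',np.round(s['joint_positions'],2))
    return s,M
E
python3 - <<'E'
from h import *
for n in ['top','side','wrist']:
    d=snap(n,n+'0.png'); print(n,np.round(d['pose'],2).tolist(),np.round(d['camera_matrix'],1).tolist())
st()
E
```

```text
pics
top [[-0.01, -1.0, 0.05, 509.02], [-1.0, 0.01, -0.03, 54.06], [0.03, -0.05, -1.0, 1083.48], [0.0, 0.0, 0.0, 1.0]] [[411.4, 0.0, 318.7], [0.0, 411.4, 192.2], [0.0, 0.0, 1.0]]
side [[1.0, 0.06, -0.06, 638.91], [0.09, -0.55, 0.83, -949.84], [0.02, -0.83, -0.55, 719.09], [0.0, 0.0, 0.0, 1.0]] [[387.1, 0.0, 321.8], [0.0, 387.1, 199.3], [0.0, 0.0, 1.0]]
wrist [[0.32, -0.91, -0.26, 272.24], [-0.95, -0.31, -0.09, -566.6], [-0.0, 0.27, -0.96, 384.26], [0.0, 0.0, 0.0, 1.0]] [[304.0, 0.0, 316.6], [0.0, 304.0, 203.2], [0.0, 0.0, 1.0]]
t 0.15 pos [ 200.  -591.8  213.5] toolx [0.947 0.32  0.   ] tooly [ 0.32  -0.947 -0.001] F [-0.5 -0.1  0.2] gap 91.37394726647592 0.0 j [-1.34  0.49  1.35  0.    1.3  -0.1 ]
```

Run:
```python
import cv2
a=cv2.imread('pics/top0.png');cv2.imwrite('pics/top0b.png',cv2.resize(a,(800,500),interpolation=cv2.INTER_CUBIC))
```

```text
(no output)
```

View pics/top0b.png

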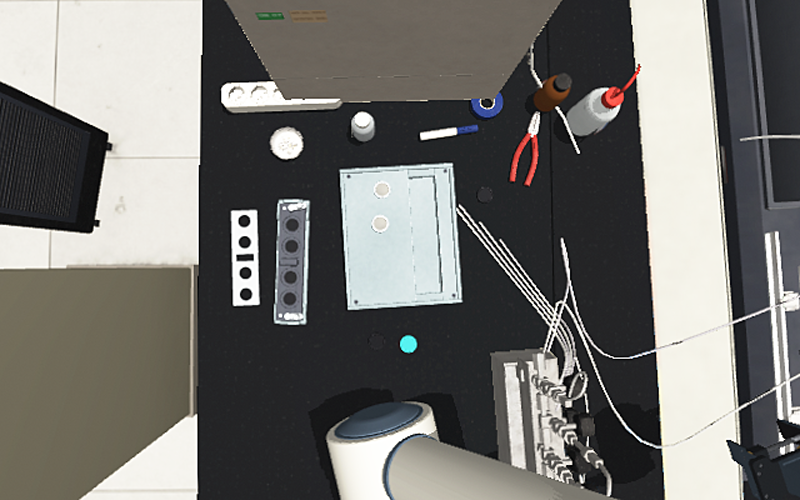

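View pics/side0.png

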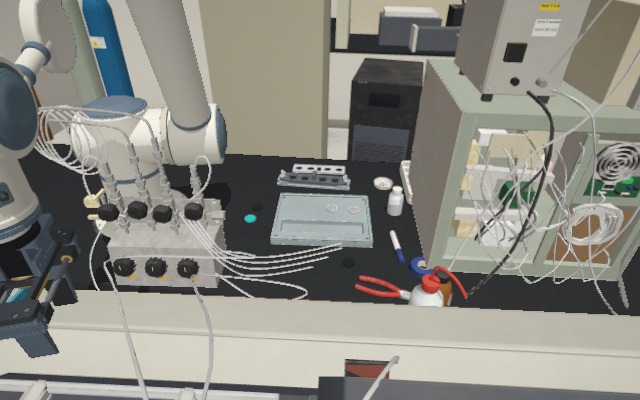

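Top view (800x500): the carrier in its cradle is at (292,262), the cover at (245,257) and the tray at (400,237). There are two pellets, at (382,189) and (380,223).

Things that could be taken for a pellet: the true ones with a grey face and bright ring (382,189) and (380,223), black discs (486,195) and (376,341), a turquoise disc (408,344), and the tape roll (486,105). I choose the two on the deck and check them in a close crop.

Run:
```python
from h import *
d=snap('top'); f=d['frame'][120:270,170:390][:,:,::-1]
cv2.imwrite('pics/crop1.png',cv2.resize(f,None,fx=3.6,fy=3.6,interpolation=cv2.INTER_CUBIC))
```

```text
(no output)
```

View pics/crop1.png

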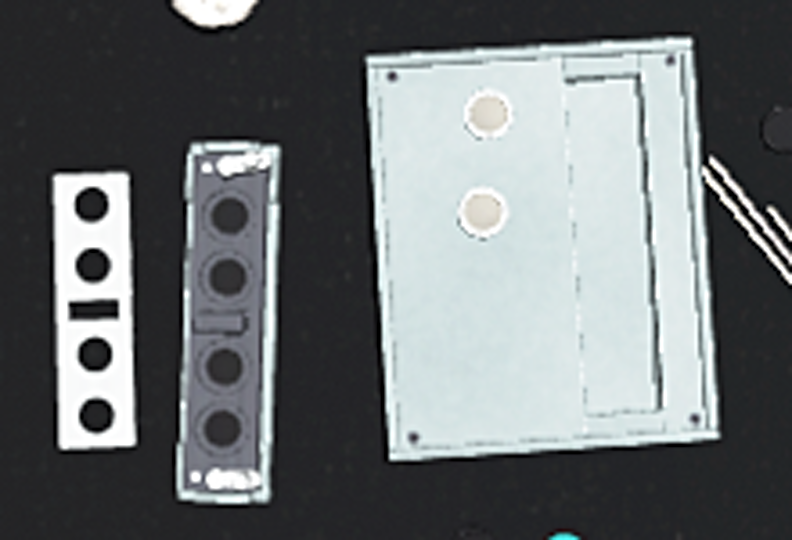

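Crop: cover centre at about (94,311), carrier centre (228,322) with both buttons pointing right, and pellets at (488,113) and (483,213) with grey faces, so both are genuine. The nest runs from (567,78) to (660,412).

Run:
```python
from h import *
d=snap('top')
def P(uv,z): 
    return np.round(pix2w(d,np.array(uv,float)/3.6+[170-.36,120-.36],[z]*len(uv)),1)[:,:2]
print('cover corners',P([(52,174),(130,172),(136,446),(57,450)],9).tolist())
print('carrier pockets',P([(229,216),(227,277),(224,366),(222,428)],17.5).tolist())
print('cradle corners',P([(190,143),(281,145),(269,500),(177,498)],17).tolist())
print('tray corners',P([(366,55),(691,38),(720,437),(390,460)],26).tolist())
print('pellets',P([(488,113),(483,213)],26).tolist())
print('nest',P([(567,81),(640,76),(660,412),(588,415)],20).tolist())
print('others',P([(212,0),(775,128)],16).tolist())
```

```text
cover corners [[623.1, 368.7], [624.3, 312.5], [426.8, 307.2], [424.4, 363.6]]
carrier pockets [[591.4, 239.5], [547.6, 240.8], [483.9, 242.8], [439.8, 244.1]]
cradle corners [[644.2, 267.7], [642.5, 202.4], [388.3, 210.8], [390.3, 276.1]]
tray corners [[706.1, 140.5], [718.4, -93.8], [430.9, -111.2], [416.8, 124.0]]
pellets [[664.0, 53.2], [592.1, 57.2]]
nest [[688.1, -4.1], [691.7, -57.1], [448.7, -69.1], [447.1, -17.3]]
others [[748.4, 252.6], [654.1, -155.9]]
```

apply_moves(motion=[{"delta_pos": [0, 0, -0.005], "roll": -7.73, "fingers": 1}, {"delta_pos": [0, 0, -0.005], "roll": -7.73, "fingers": 1}, {"delta_pos": [0, 0, -0.005], "roll": -7.73, "fingers": 1}, {"delta_pos": [0, 0, -0.005], "roll": -7.73, "fingers": 1}, {"delta_pos": [0, 0, -0.005], "roll": -7.73, "fingers": 1}, {"delta_pos": [0, 0, -0.005], "roll": -7.73, "fingers": 1}, {"delta_pos": [0, 0, -0.005], "roll": -7.73, "fingers": 1}, {"delta_pos": [0, 0, -0.005], "roll": -7.73, "fingers": 1}, {"delta_pos": [0, 0, -0.005], "roll": -7.73, "fingers": 1}, {"delta_pos": [0.019, 0.031, 0], "roll": 0, "fingers": 1}, {"delta_pos": [0.019, 0.031, 0], "roll": 0, "fingers": 1}, {"delta_pos": [0.019, 0.031, 0], "roll": 0, "fingers": 1}, {"delta_pos": [0.019, 0.031, 0], "roll": 0, "fingers": 1}, {"delta_pos": [0.019, 0.031, 0], "roll": 0, "fingers": 1}, {"delta_pos": [0.019, 0.031, 0], "roll": 0, "fingers": 1}, {"delta_pos": [0.019, 0.031, 0], "roll": 0, "fingers": 1}, {"delta_pos": [0.019, 0.031, 0], "roll": 0, "fingers": 1}], newtons=40)

```text
t: 1.95
position: [453.8, -446.9, 258.9]
orientation: [0.718, 0.696, -0.0, -0.0]
wrist_force: [-0.6, -0.7, 0.7]
finger_gap: 91.3
grip_force: 0.0
```

apply_moves(motion=[{"delta_pos": [0.049, 0.007, 0], "roll": 0, "fingers": 1}, {"delta_pos": [0.049, 0.007, 0], "roll": 0, "fingers": 1}, {"delta_pos": [0.049, 0.007, 0], "roll": 0, "fingers": 1}, {"delta_pos": [0.049, 0.007, 0], "roll": 0, "fingers": 1}, {"delta_pos": [0.049, 0.007, 0], "roll": 0, "fingers": 1}, {"delta_pos": [0.049, 0.007, 0], "roll": 0, "fingers": 1}, {"delta_pos": [0.049, 0.007, 0], "roll": 0, "fingers": 1}, {"delta_pos": [0.049, 0.007, 0], "roll": 0, "fingers": 1}, {"delta_pos": [0.049, 0.007, 0], "roll": 0, "fingers": 1}, {"delta_pos": [0.049, 0.007, 0], "roll": 0, "fingers": 1}, {"delta_pos": [0.049, 0.007, 0], "roll": 0, "fingers": 1}, {"delta_pos": [0.049, 0.007, 0], "roll": 0, "fingers": 1}, {"delta_pos": [0, 0, 0], "roll": 0, "fingers": 1}, {"delta_pos": [0, 0, 0], "roll": 0, "fingers": 1}])

```text
t: 3.35
position: [554.5, 138.2, 258.6]
orientation: [0.717, 0.697, -0.0, -0.0]
wrist_force: [0.2, -0.7, -0.2]
finger_gap: 91.3
grip_force: 0.0
```

Run:
```python
from h import *
st(); d=snap('wrist','w1.png'); np.savez('w1.npz',**{k:np.array(v) for k,v in d.items()})
print(np.round(d['pose'],3).tolist())
f=d['frame'][:,:,::-1]
cv2.imwrite('pics/w1b.png',cv2.resize(f,(800,500),interpolation=cv2.INTER_CUBIC))
```

```text
t 3.35 pos [554.5 138.2 258.6] toolx [ 0.028  1.    -0.   ] tooly [ 1.    -0.028 -0.   ] F [ 0.2 -0.7 -0.2] gap 91.34593859796675 0.0 j [ 0.14  0.38  1.42 -0.    1.35  0.17]
[[1.0, -0.028, -0.008, 556.085], [-0.029, -0.962, -0.272, 215.928], [-0.0, 0.272, -0.962, 429.469], [0.0, 0.0, 0.0, 1.0]]
```

View pics/w1b.png

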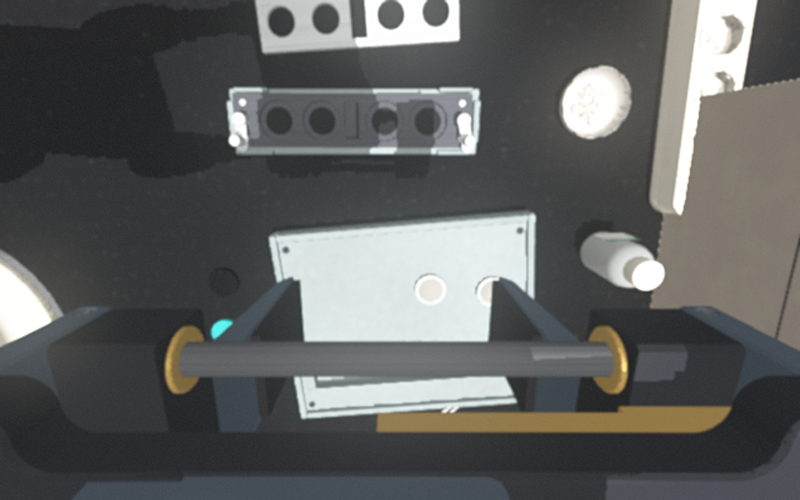

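Wrist view: the carrier fin is at (351,120). The button pins, at (237,136) and (465,136), point to world -y, so button A is at the near-robot end. Next I take the same relative view of the nest, then of the carrier, so calibration bias cancels.

apply_moves(motion=[{"delta_pos": [-0.04, 0.003, 0.014], "roll": 0, "fingers": 1}, {"delta_pos": [-0.04, 0.003, 0.014], "roll": 0, "fingers": 1}, {"delta_pos": [-0.04, 0.003, 0.014], "roll": 0, "fingers": 1}, {"delta_pos": [-0.04, 0.003, 0.014], "roll": 0, "fingers": 1}, {"delta_pos": [-0.04, 0.003, 0.014], "roll": 0, "fingers": 1}, {"delta_pos": [-0.04, 0.003, 0.014], "roll": 0, "fingers": 1}, {"delta_pos": [-0.04, 0.003, 0.014], "roll": 0, "fingers": 1}, {"delta_pos": [0, 0, 0], "roll": 0, "fingers": 1}, {"delta_pos": [0, 0, 0], "roll": 0, "fingers": 1}, {"delta_pos": [0, 0, 0], "roll": 0, "fingers": 1}])

```text
t: 4.4
position: [566.7, -143.3, 161.3]
orientation: [0.718, 0.696, 0.0, 0.0]
wrist_force: [0.6, -0.6, -0.8]
finger_gap: 91.1
grip_force: 0.0
```

Run:
```python
from h import *
st(); d=snap('wrist'); np.savez('w2.npz',**{k:np.array(v) for k,v in d.items()})
f=d['frame'][:,:,::-1]
cv2.imwrite('pics/w2b.png',cv2.resize(f[20:260,120:520],(800,480),interpolation=cv2.INTER_CUBIC))
```

```text
t 4.4 pos [ 566.7 -143.3  161.3] toolx [0.032 1.    0.   ] tooly [ 1.    -0.032  0.   ] F [ 0.6 -0.6 -0.8] gap 91.13496462493033 0.0 j [-0.35  0.49  1.51  0.    1.14 -0.32]
```

View pics/w2b.png

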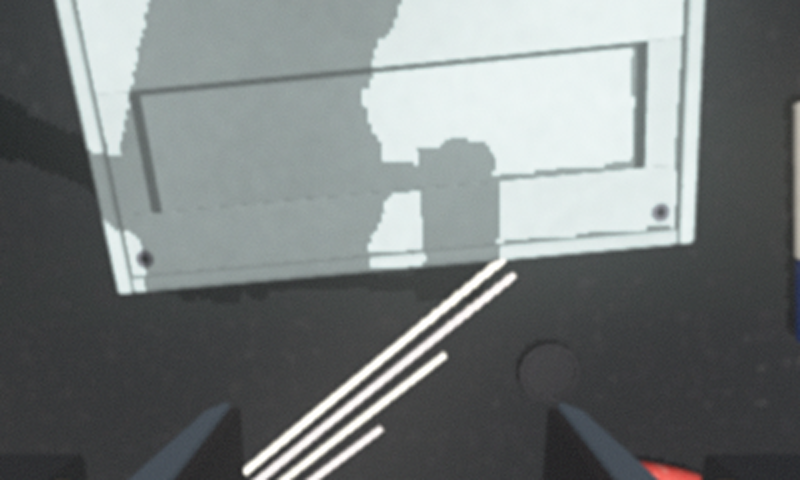

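apply_moves(motion=[{"delta_pos": [0.04, -0.008, 0], "roll": 0, "fingers": 1}, {"delta_pos": [0.04, -0.008, 0], "roll": 0, "fingers": 1}, {"delta_pos": [0.04, -0.008, 0], "roll": 0, "fingers": 1}, {"delta_pos": [0.04, -0.008, 0], "roll": 0, "fingers": 1}, {"delta_pos": [0.04, -0.008, 0], "roll": 0, "fingers": 1}, {"delta_pos": [0.04, -0.008, 0], "roll": 0, "fingers": 1}, {"delta_pos": [0.04, -0.008, 0], "roll": 0, "fingers": 1}, {"delta_pos": [0, 0, 0], "roll": 0, "fingers": 1}, {"delta_pos": [0, 0, 0], "roll": 0, "fingers": 1}, {"delta_pos": [0, 0, 0], "roll": 0, "fingers": 1}])

```text
t: 5.45
position: [519.7, 138.2, 161.2]
orientation: [0.718, 0.696, 0.0, 0.0]
wrist_force: [0.1, 0.1, 0.4]
finger_gap: 91.5
grip_force: 0.0
```

Run:
```python
from h import *
st(); d=snap('wrist'); np.savez('w3.npz',**{k:np.array(v) for k,v in d.items()})
f=d['frame'][:,:,::-1]
cv2.imwrite('pics/w3b.png',cv2.resize(f[0:240,120:520],(800,480),interpolation=cv2.INTER_CUBIC))
```

```text
t 5.45 pos [519.7 138.2 161.2] toolx [ 0.03  1.   -0.  ] tooly [ 1.   -0.03  0.  ] F [0.1 0.1 0.4] gap 91.45475753436068 0.0 j [ 0.15  0.43  1.63 -0.    1.08  0.18]
```

View pics/w3b.png

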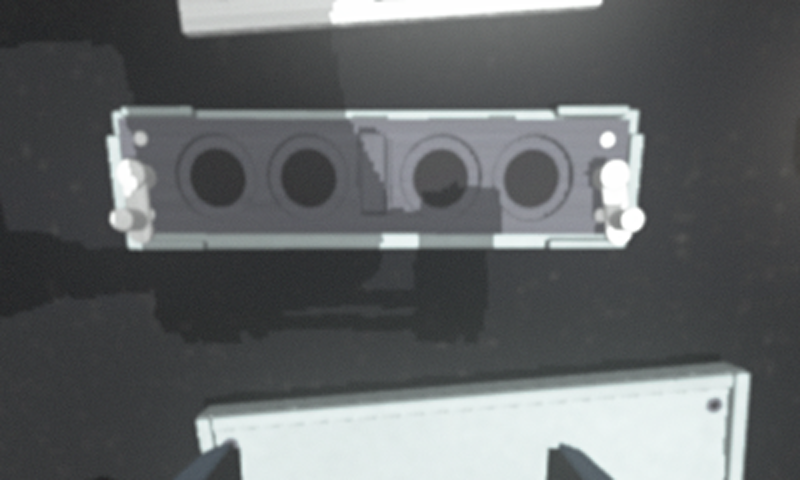

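w2b: the nest's deck-level corners are near (133,93), (647,43), (645,165) and (153,212). w3b: the pocket hole centres are (217,178), (309,178), (441,178) and (531,179), and the cradle's outer corners are near (113,109), (639,109), (628,248) and (130,248).

Run:
```python
from h import *
def P(d,uv,z,off): return pix2w(d,(np.array(uv,float)+.5)/2-.5+off,[z]*len(uv))[:,:2]
w2=np.load('w2.npz');w3=np.load('w3.npz')
n=P(w2,[(133,93),(647,43),(645,165),(153,212)],20,[120,20])
print('nest',n.round(1).tolist(),n.mean(0)); 
for a,b in((0,1),(1,2),(3,2),(0,3)):
    v=n[b]-n[a];print(np.linalg.norm(v).round(1),np.degrees(np.arctan2(v[1],v[0])).round(2))
k=P(w3,[(217,178),(309,178),(441,178),(531,179)],17.5,[120,0])
print('pockets',k.round(1).tolist(),k.mean(0),np.linalg.norm(k[3]-k[0]))
v=k[3]-k[0];print(np.degrees(np.arctan2(v[1],v[0])))
c=P(w3,[(113,109),(639,109),(628,248),(130,248)],17,[120,0]);print('cradle',c.round(1).tolist(),c.mean(0))
f=P(w3,[(361,128),(385,128),(386,213),(362,213)],43.5,[120,0]);print('fin',f.round(1).tolist(),f.mean(0))
cv=P(w3,[(185,33),(602,4)],9,[120,0]);print('cover edge',cv.round(1).tolist())
```

```text
nest [[447.1, -15.3], [688.1, -1.8], [691.5, -55.5], [448.8, -69.8]] [568.87513804 -35.59637642]
241.4 3.2
53.9 -86.35
243.1 3.37
54.6 -88.17
pockets [[436.7, 245.1], [481.4, 243.8], [545.4, 241.8], [589.1, 239.9]] [513.16391692 242.64930205] 152.46821349149462
-1.9587873068705803
cradle [[391.0, 277.1], [639.2, 269.4], [638.8, 205.9], [389.5, 213.7]] [514.62520289 241.52331918]
fin [[508.8, 261.2], [519.2, 260.9], [518.4, 225.6], [507.6, 225.9]] [513.49618424 243.36874847]
cover edge [[426.6, 310.0], [621.5, 315.8]]
```

apply_moves(motion=[{"delta_pos": [0.0208, -0.0019, 0.012], "roll": 0, "fingers": 1}, {"delta_pos": [0.0208, -0.0019, 0.012], "roll": 0, "fingers": 1}, {"delta_pos": [0.0208, -0.0019, 0.012], "roll": 0, "fingers": 1}, {"delta_pos": [0.0208, -0.0019, 0.012], "roll": 0.1, "fingers": 0.7}, {"delta_pos": [0.0209, -0.0019, 0.012], "roll": 0.1, "fingers": 0.5}, {"delta_pos": [0, 0, 0.02], "roll": 0, "fingers": 0.5}, {"delta_pos": [0, 0, 0.02], "roll": 0, "fingers": 0.5}, {"delta_pos": [0, 0, 0.02], "roll": 0, "fingers": 0.5}, {"delta_pos": [0, 0, 0.01], "roll": 0, "fingers": 0.5}, {"delta_pos": [0, 0, 0.0062], "roll": 0, "fingers": 0.5}, {"delta_pos": [0, 0, 0], "roll": 0, "fingers": 0.5}, {"delta_pos": [0, 0, 0], "roll": 0, "fingers": 0.5}])

```text
t: 6.7
position: [513.9, 242.7, 25.4]
orientation: [0.719, 0.695, 0.0, 0.0]
wrist_force: [0.3, -0.6, -0.7]
finger_gap: 45.6
grip_force: 0.0
```

apply_moves(motion=[{"delta_pos": [0, 0, 0], "roll": 0, "fingers": 0}, {"delta_pos": [0, 0, 0], "roll": 0, "fingers": 0}, {"delta_pos": [0, 0, 0], "roll": 0, "fingers": 0}, {"delta_pos": [0, 0, 0], "roll": 0, "fingers": 0}, {"delta_pos": [0, 0, 0], "roll": 0, "fingers": 0}, {"delta_pos": [0, 0, 0], "roll": 0, "fingers": 0}], newtons=50)

```text
t: 7.3
position: [513.5, 242.8, 24.9]
orientation: [0.719, 0.695, 0.0, 0.0]
wrist_force: [-0.4, -0.7, 3.7]
finger_gap: 11.5
grip_force: 50.0
```

apply_moves(motion=[{"delta_pos": [0, 0, -0.005], "roll": 0, "fingers": 0}, {"delta_pos": [0, 0, -0.01], "roll": 0, "fingers": 0}, {"delta_pos": [0, 0, -0.01], "roll": 0, "fingers": 0}, {"delta_pos": [0, 0, -0.01], "roll": 0, "fingers": 0}, {"delta_pos": [0, 0, 0], "roll": 0, "fingers": 0}, {"delta_pos": [0, 0, 0], "roll": 0, "fingers": 0}])

```text
t: 7.9
position: [513.6, 242.8, 60.1]
orientation: [0.719, 0.695, 0.0, 0.0]
wrist_force: [-0.0, 0.5, -4.4]
finger_gap: 12.3
grip_force: 50.0
```

apply_moves(motion=[{"delta_pos": [-0.0173, 0.00405, 0], "roll": 0, "fingers": 0}, {"delta_pos": [-0.0346, 0.0081, 0], "roll": 0, "fingers": 0}, {"delta_pos": [-0.0346, 0.0081, 0], "roll": 0, "fingers": 0}, {"delta_pos": [-0.0346, 0.0081, 0], "roll": 0, "fingers": 0}, {"delta_pos": [-0.0346, 0.0081, 0], "roll": 0, "fingers": 0}, {"delta_pos": [-0.0346, 0.0081, 0], "roll": 0, "fingers": 0}, {"delta_pos": [-0.0346, 0.0081, 0], "roll": 0, "fingers": 0}, {"delta_pos": [-0.0346, 0.0081, 0], "roll": 0, "fingers": 0}, {"delta_pos": [-0.0173, 0.00405, 0], "roll": 0, "fingers": 0}, {"delta_pos": [0, 0, 0], "roll": -2.7, "fingers": 0}, {"delta_pos": [0, 0, 0], "roll": -2.65, "fingers": 0}, {"delta_pos": [0, 0, 0], "roll": 0, "fingers": 0}, {"delta_pos": [0, 0, 0], "roll": 0, "fingers": 0}, {"delta_pos": [0, 0, 0], "roll": 0, "fingers": 0}])

```text
t: 9.3
position: [568.6, -35.8, 59.6]
orientation: [0.686, 0.727, -0.0, -0.0]
wrist_force: [0.6, -0.8, -4.2]
finger_gap: 11.9
grip_force: 50.0
```

Run:
```python
from h import *
st(); d=snap('top'); f=d['frame'][120:270,240:400][:,:,::-1]
d2=snap('wrist'); g=d2['frame'][120:280,100:540][:,:,::-1]
a=cv2.resize(f,(320,300),interpolation=cv2.INTER_CUBIC); b=cv2.resize(g,None,fx=1.8,fy=1.8,interpolation=cv2.INTER_CUBIC)
c=np.zeros((300+b.shape[0],b.shape[1],3),np.uint8); c[:300,:320]=a; c[300:]=b
s=snap('side')['frame'][180:260,250:390][:,:,::-1]; s=cv2.resize(s,None,fx=3.3,fy=3.3,interpolation=cv2.INTER_CUBIC); c[:s.shape[0],325:325+s.shape[1]]=s
cv2.imwrite('pics/c2.png',c); print(c.shape)
```

```text
t 9.3 pos [568.6 -35.8  59.6] toolx [-0.058  0.998  0.   ] tooly [ 0.998  0.058 -0.   ] F [ 0.6 -0.8 -4.2] gap 11.868974066379211 49.99859690666199 j [-0.17  0.61  1.64  0.    0.89 -0.23]
(588, 792, 3)
```

View pics/c2.png

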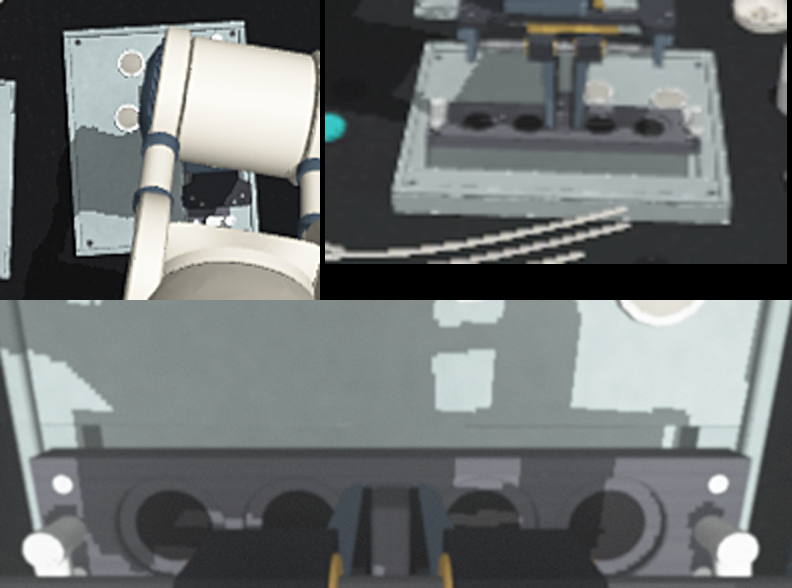

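The carrier is level and lined up over the nest, with the nest corners at (80,425) and (700,427) symmetric about the fin. Lowering it.

apply_moves(motion=[{"delta_pos": [0, 0.0003, 0.008], "roll": 0, "fingers": 0}, {"delta_pos": [0, 0, 0.008], "roll": 0, "fingers": 0}, {"delta_pos": [0, 0, 0.004], "roll": 0, "fingers": 0}, {"delta_pos": [0, 0, 0.003], "roll": 0, "fingers": 0}, {"delta_pos": [0, 0, 0.003], "roll": 0, "fingers": 0}, {"delta_pos": [0, 0, 0.002], "roll": 0, "fingers": 0}, {"delta_pos": [0, 0, 0.002], "roll": 0, "fingers": 0}, {"delta_pos": [0, 0, 0], "roll": 0, "fingers": 0}, {"delta_pos": [0, 0, 0], "roll": 0, "fingers": 0}])

```text
t: 10.35
position: [569.1, -36.1, 29.8]
orientation: [0.686, 0.728, 0.0, 0.0]
wrist_force: [-0.8, -0.9, -4.4]
finger_gap: 12.2
grip_force: 50.0
```

apply_moves(motion=[{"delta_pos": [0, 0, 0.002], "roll": 0, "fingers": 0}, {"delta_pos": [0, 0, 0.002], "roll": 0, "fingers": 0}, {"delta_pos": [0, 0, 0.002], "roll": 0, "fingers": 0}, {"delta_pos": [0, 0, 0.001], "roll": 0, "fingers": 0}, {"delta_pos": [0, 0, 0], "roll": 0, "fingers": 0}, {"delta_pos": [0, 0, 0], "roll": 0, "fingers": 0}])

```text
t: 10.95
position: [568.9, -36.1, 22.9]
orientation: [0.686, 0.728, -0.0, -0.0]
wrist_force: [-2.7, -0.6, 2.3]
finger_gap: 11.9
grip_force: 50.0
```

apply_moves(motion=[{"delta_pos": [0, 0, 0], "roll": 0, "fingers": 0.5}, {"delta_pos": [0, 0, 0], "roll": 0, "fingers": 0.5}, {"delta_pos": [0, 0, 0], "roll": 0, "fingers": 0.5}, {"delta_pos": [0, 0, -0.015], "roll": 0, "fingers": 0.5}, {"delta_pos": [0, 0, -0.03], "roll": 0, "fingers": 0.6}, {"delta_pos": [0, 0, -0.01], "roll": 8.5, "fingers": 0.6}, {"delta_pos": [0, 0, -0.01], "roll": 8.5, "fingers": 0.6}, {"delta_pos": [0, 0, -0.01], "roll": 8.5, "fingers": 0.6}, {"delta_pos": [0, 0, -0.01], "roll": 8.5, "fingers": 0.6}, {"delta_pos": [0, 0, -0.01], "roll": 8.5, "fingers": 0.6}, {"delta_pos": [0, 0, -0.01], "roll": 8.5, "fingers": 0.6}, {"delta_pos": [0, 0, -0.01], "roll": 8.5, "fingers": 0.6}, {"delta_pos": [0, 0, -0.01], "roll": 8.5, "fingers": 0.6}, {"delta_pos": [0, 0, -0.01], "roll": 8.5, "fingers": 0.6}, {"delta_pos": [0, 0, 0], "roll": 8.5, "fingers": 0.6}, {"delta_pos": [0, 0, 0], "roll": 5, "fingers": 0.6}, {"delta_pos": [-0.018, -0.024, 0], "roll": 0, "fingers": 0.6}, {"delta_pos": [-0.018, -0.024, 0], "roll": 0, "fingers": 0.6}, {"delta_pos": [0, 0, 0], "roll": 0, "fingers": 0.6}, {"delta_pos": [0, 0, 0], "roll": 0, "fingers": 0.6}])

```text
t: 12.95
position: [530.3, 9.9, 158.0]
orientation: [1.0, 0.03, 0.0, 0.0]
wrist_force: [0.8, 0.2, 0.3]
finger_gap: 54.8
grip_force: 0.0
```

Run:
```python
from h import *
st(); d=snap('wrist'); np.savez('w4.npz',**{k:np.array(v) for k,v in d.items()})
f=d['frame'][:,:,::-1]
cv2.imwrite('pics/w4b.png',cv2.resize(f[0:280,140:513],(800,600),interpolation=cv2.INTER_CUBIC))
t=snap('top')
# cover in top: track
```

```text
t 12.95 pos [530.3   9.9 158. ] toolx [0.998 0.06  0.001] tooly [ 0.06  -0.998  0.   ] F [0.8 0.2 0.3] gap 54.818516684626104 0.0 j [-0.09  0.43  1.65 -0.    1.07  1.42]
```

View pics/w4b.png

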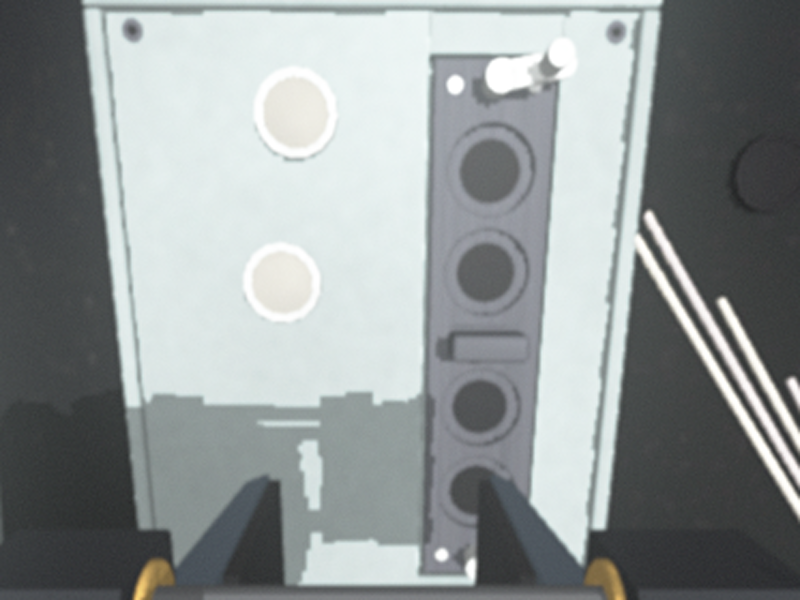

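The carrier lies flat in the nest. Pellets are at (295,113) and (282,283), the nearest pocket holes at (490,171) and (486,272), and the other two at (480,405) and (476,489).

Run:
```python
from h import *
w=np.load('w4.npz'); s=800/373
def P(uv,z): return pix2w(w,(np.array(uv,float)+.5)/s-.5+[140,0],[z]*len(uv))[:,:2]
pk=P([(490,171),(486,272),(480,405)],15.5);pl=P([(296,113),(282.5,283)],26)
print('pockets',pk.round(1).tolist()); print('pellets',pl.round(1).tolist())
# refine pellets: bright ring + face mask ; blob in rows by saturation/brightness
print('fin top',P([(491,346)],41.5).round(1))
M=np.array([[.998,.06],[.06,-.998]])
tcp=np.array([530.3,9.9])
for n,a in (('tcp->pelA',pl[0]-tcp),('tcp->pelB',pl[1]-tcp),('A->pk76',pk[0]-pl[0]),('B->pk32',pk[1]-pl[1])): print(n,(M@a).round(1))
```

```text
pockets [[644.3, -32.0], [600.6, -34.7], [537.2, -38.4]]
pellets [[661.0, 53.9], [590.6, 58.3]]
fin top [[569.7 -36. ]]
tcp->pelA [133.  -36.1]
tcp->pelB [ 63.1 -44.7]
A->pk76 [-21.7  84.7]
B->pk32 [ 4.4 93.5]
```

apply_moves(motion=[{"delta_pos": [0.0333, -0.009, 0.02], "roll": 0, "fingers": 0.6}, {"delta_pos": [0.0333, -0.009, 0.02], "roll": 0, "fingers": 0.6}, {"delta_pos": [0.0333, -0.009, 0.02], "roll": 0, "fingers": 0.6}, {"delta_pos": [0.0333, -0.009, 0.02], "roll": 0, "fingers": 0.6}, {"delta_pos": [0, 0, 0.02], "roll": 0, "fingers": 0.6}, {"delta_pos": [0, 0, 0.02], "roll": 0, "fingers": 0.6}, {"delta_pos": [0, 0, 0.01], "roll": 0, "fingers": 0.6}, {"delta_pos": [0, 0, 0.004], "roll": 0, "fingers": 0.6}, {"delta_pos": [0, 0, 0], "roll": 0, "fingers": 0.6}, {"delta_pos": [0, 0, 0], "roll": 0, "fingers": 0.6}], newtons=6)

```text
t: 14.05
position: [661.7, 53.3, 24.7]
orientation: [1.0, 0.029, 0.001, 0.0]
wrist_force: [1.2, -0.2, 0.3]
finger_gap: 54.8
grip_force: 0.0
```

apply_moves(motion=[{"delta_pos": [0, 0, 0.003], "roll": 0, "fingers": 0.6}, {"delta_pos": [0, 0, 0], "roll": 0, "fingers": 0.5}, {"delta_pos": [0, 0, 0], "roll": 0, "fingers": 0.42}, {"delta_pos": [0, 0, 0], "roll": 0, "fingers": 0.36}, {"delta_pos": [0, 0, 0], "roll": 0, "fingers": 0.3}, {"delta_pos": [0, 0, 0], "roll": 0, "fingers": 0.3}, {"delta_pos": [0, 0, 0], "roll": 0, "fingers": 0.3}])

```text
t: 14.75
position: [661.1, 53.5, 20.9]
orientation: [1.0, 0.03, 0.0, 0.0]
wrist_force: [-0.9, 0.5, 3.3]
finger_gap: 34.6
grip_force: 6.0
```

apply_moves(motion=[{"delta_pos": [-0.0072, 0, 0], "roll": 0, "fingers": 0.3}, {"delta_pos": [-0.0072, 0, 0], "roll": 0, "fingers": 0.3}, {"delta_pos": [-0.0073, 0, 0], "roll": 0, "fingers": 0.3}, {"delta_pos": [0, 0.01, 0], "roll": 0, "fingers": 0.3}, {"delta_pos": [0, 0.01, 0], "roll": 0, "fingers": 0.3}, {"delta_pos": [0, 0.01, 0], "roll": 0, "fingers": 0.3}, {"delta_pos": [0, 0.01, 0], "roll": 0, "fingers": 0.3}, {"delta_pos": [0, 0.01, 0], "roll": 0, "fingers": 0.3}, {"delta_pos": [0, 0.01, 0], "roll": 0, "fingers": 0.3}, {"delta_pos": [0, 0.008, 0], "roll": 0, "fingers": 0.3}, {"delta_pos": [0, 0.008, 0], "roll": 0, "fingers": 0.3}, {"delta_pos": [0, 0.0081, 0], "roll": 0, "fingers": 0.3}, {"delta_pos": [0, 0, 0], "roll": 0, "fingers": 0.3}, {"delta_pos": [0, 0, 0], "roll": 0, "fingers": 0.3}])

```text
t: 16.15
position: [644.2, -32.0, 20.5]
orientation: [1.0, 0.029, -0.0, -0.0]
wrist_force: [-0.8, 0.3, 0.4]
finger_gap: 34.4
grip_force: 6.0
```

apply_moves(motion=[{"delta_pos": [0, 0, 0], "roll": 0, "fingers": 0.39}, {"delta_pos": [0, 0, 0], "roll": 0, "fingers": 0.4}, {"delta_pos": [0, 0, 0], "roll": 0, "fingers": 0.42}, {"delta_pos": [0, 0, 0], "roll": 0, "fingers": 0.5}, {"delta_pos": [0, 0, 0], "roll": 0, "fingers": 0.6}, {"delta_pos": [0, 0, -0.015], "roll": 0, "fingers": 0.6}, {"delta_pos": [0, 0, -0.03], "roll": 0, "fingers": 0.6}, {"delta_pos": [-0.029, -0.023, -0.03], "roll": 0, "fingers": 0.6}, {"delta_pos": [-0.029, -0.023, -0.03], "roll": 0, "fingers": 0.6}, {"delta_pos": [-0.029, -0.023, -0.032], "roll": 0, "fingers": 0.6}, {"delta_pos": [-0.029, -0.023, 0], "roll": 0, "fingers": 0.6}, {"delta_pos": [0, 0, 0], "roll": 0, "fingers": 0.6}, {"delta_pos": [0, 0, 0], "roll": 0, "fingers": 0.6}])

```text
t: 17.45
position: [523.1, 53.6, 159.0]
orientation: [1.0, 0.03, 0.001, 0.0]
wrist_force: [0.8, -0.6, 0.7]
finger_gap: 54.6
grip_force: 0.0
```

Run:
```python
from h import *
st(); d=snap('wrist'); np.savez('w5.npz',**{k:np.array(v) for k,v in d.items()})
f=d['frame'][:,:,::-1]; a=cv2.resize(f[0:240,140:460],(640,480),interpolation=cv2.INTER_CUBIC)
t=snap('top'); np.savez('t5.npz',**{k:np.array(v) for k,v in t.items()})
b=cv2.resize(t['frame'][150:260,176:256][:,:,::-1],None,fx=2,fy=2); a[-b.shape[0]:,:b.shape[1]]=b
cv2.imwrite('pics/w5b.png',a)
```

```text
t 17.45 pos [523.1  53.6 159. ] toolx [0.998 0.06  0.002] tooly [ 0.06  -0.998  0.   ] F [ 0.8 -0.6  0.7] gap 54.60001654380569 0.0 j [-0.01  0.42  1.66 -0.    1.06  1.5 ]
```

View pics/w5b.png

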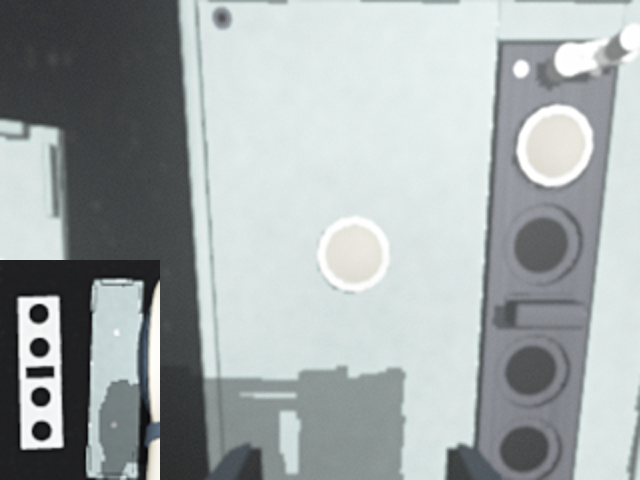

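Pellet A sits concentric in its pocket at (554,145). Pellet B is still at (353,254) and the cover has not moved.

Run:
```python
from h import *
w=np.load('w5.npz')
def P(uv,z): return pix2w(w,(np.array(uv,float)+.5)/2-.5+[140,0],[z]*len(uv))[:,:2]
print('A',P([(554.5,145.5)],21.5),'width as seated', np.ptp(P([(516,145),(593,145)],21.5)[:,1]))
b=P([(353.5,254.5)],26);print('B',b,np.ptp(P([(317,254),(390,254)],26)[:,1])); pk=P([(541,245)],15.5);print('pk',pk)
M=np.array([[.998,.06],[.06,-.998]]); print(M@(b[0]-[523.1,53.6]))
# cover in top
t=np.load('t5.npz'); g=cv2.cvtColor(t['frame'],cv2.COLOR_RGB2GRAY)[150:260,176:215]
m=(g>200).astype(np.uint8); c=max(cv2.findContours(m,0,1)[0],key=cv2.contourArea)
r=cv2.minAreaRect(c); print(r); box=cv2.boxPoints(r)+[176,150]
q=pix2w(t,box,[8]*4)[:,:2]; print('cover',q.round(1).tolist(),q.mean(0))
```

```text
A [[645.39170428 -32.62012028]] width as seated 36.05690820750458
B [[590.42587412  58.68747678]] 35.33691579401635
pk [[600.22639718 -34.54003182]]
[67.49647098 -1.03774938]
((19.677621841430664, 55.960052490234375), (75.69282531738281, 20.06574249267578), 88.63607025146484)
cover [[622.2, 367.3], [623.2, 315.2], [426.7, 309.5], [425.8, 361.2]] [524.47395163 338.27099294]
```

apply_moves(motion=[{"delta_pos": [0.0225, -0.0003, 0.025], "roll": 0, "fingers": 0.6}, {"delta_pos": [0.0225, -0.0003, 0.025], "roll": 0, "fingers": 0.6}, {"delta_pos": [0.0225, -0.0004, 0.025], "roll": 0, "fingers": 0.6}, {"delta_pos": [0, 0, 0.025], "roll": 0, "fingers": 0.6}, {"delta_pos": [0, 0, 0.02], "roll": 0, "fingers": 0.6}, {"delta_pos": [0, 0, 0.01], "roll": 0, "fingers": 0.6}, {"delta_pos": [0, 0, 0.0045], "roll": 0, "fingers": 0.6}, {"delta_pos": [0, 0, 0.0025], "roll": 0, "fingers": 0.6}, {"delta_pos": [0, 0, 0], "roll": 0, "fingers": 0.55}, {"delta_pos": [0, 0, 0], "roll": 0, "fingers": 0.5}, {"delta_pos": [0, 0, 0], "roll": 0, "fingers": 0.42}, {"delta_pos": [0, 0, 0], "roll": 0, "fingers": 0.36}, {"delta_pos": [0, 0, 0], "roll": 0, "fingers": 0.3}, {"delta_pos": [0, 0, 0], "roll": 0, "fingers": 0.3}, {"delta_pos": [0, 0, 0], "roll": 0, "fingers": 0.3}])

```text
t: 19.05
position: [590.7, 58.2, 21.1]
orientation: [1.0, 0.03, 0.0, 0.0]
wrist_force: [-1.0, -0.6, 6.8]
finger_gap: 34.3
grip_force: 6.0
```

apply_moves(motion=[{"delta_pos": [0.0042, 0, -0.0003], "roll": 0, "fingers": 0.3}, {"delta_pos": [0, 0.01, 0], "roll": 0, "fingers": 0.3}, {"delta_pos": [0, 0.01, 0], "roll": 0, "fingers": 0.3}, {"delta_pos": [0, 0.01, 0], "roll": 0, "fingers": 0.3}, {"delta_pos": [0, 0.01, 0], "roll": 0, "fingers": 0.3}, {"delta_pos": [0, 0.01, 0], "roll": 0, "fingers": 0.3}, {"delta_pos": [0, 0.01, 0], "roll": 0, "fingers": 0.3}, {"delta_pos": [0, 0.01, 0], "roll": 0, "fingers": 0.3}, {"delta_pos": [0, 0.008, 0], "roll": 0, "fingers": 0.3}, {"delta_pos": [0, 0.008, 0], "roll": 0, "fingers": 0.3}, {"delta_pos": [0, 0.007, 0], "roll": 0, "fingers": 0.3}, {"delta_pos": [0, 0, 0], "roll": 0, "fingers": 0.3}, {"delta_pos": [0, 0, 0], "roll": 0, "fingers": 0.3}])

```text
t: 20.35
position: [600.0, -34.4, 20.9]
orientation: [1.0, 0.029, -0.0, -0.0]
wrist_force: [0.1, -0.6, -0.9]
finger_gap: 34.0
grip_force: 6.0
```

apply_moves(motion=[{"delta_pos": [0, 0, 0], "roll": 0, "fingers": 0.39}, {"delta_pos": [0, 0, 0], "roll": 0, "fingers": 0.4}, {"delta_pos": [0, 0, 0], "roll": 0, "fingers": 0.42}, {"delta_pos": [0, 0, 0], "roll": 0, "fingers": 0.5}, {"delta_pos": [0, 0, 0], "roll": 0, "fingers": 0.6}, {"delta_pos": [0, 0, -0.015], "roll": 0, "fingers": 0.6}, {"delta_pos": [0, 0, -0.035], "roll": 0, "fingers": 0.6}, {"delta_pos": [-0.022, -0.016, -0.03], "roll": 0, "fingers": 0.6}, {"delta_pos": [-0.022, -0.016, -0.03], "roll": 0, "fingers": 0.6}, {"delta_pos": [-0.022, -0.016, -0.03], "roll": 0, "fingers": 0.6}, {"delta_pos": [0, 0, 0], "roll": 0, "fingers": 0.7}, {"delta_pos": [0, 0, 0], "roll": 0, "fingers": 0.7}])

```text
t: 21.55
position: [531.7, 9.8, 161.6]
orientation: [1.0, 0.03, 0.001, 0.0]
wrist_force: [0.9, -0.0, 0.6]
finger_gap: 63.6
grip_force: 0.0
```

Run:
```python
from h import *
st(); d=snap('wrist'); np.savez('w6.npz',**{k:np.array(v) for k,v in d.items()})
```

```text
t 21.55 pos [531.7   9.8 161.6] toolx [0.998 0.06  0.002] tooly [ 0.06  -0.998  0.   ] F [ 0.9 -0.   0.6] gap 63.58729594427173 0.0 j [-0.09  0.42  1.64 -0.    1.07  1.42]
```

apply_moves(motion=[{"delta_pos": [-0.0094, -0.0416, 0], "roll": 0, "fingers": 0.8}, {"delta_pos": [-0.0094, -0.0416, 0], "roll": 0, "fingers": 0.8}, {"delta_pos": [-0.0094, -0.0416, 0], "roll": 0, "fingers": 0.8}, {"delta_pos": [-0.0094, -0.0416, 0], "roll": 0, "fingers": 0.8}, {"delta_pos": [-0.0094, -0.0416, 0], "roll": 0, "fingers": 0.8}, {"delta_pos": [-0.0094, -0.0416, 0], "roll": 0, "fingers": 0.8}, {"delta_pos": [-0.0094, -0.0416, 0], "roll": 0, "fingers": 0.8}, {"delta_pos": [-0.0094, -0.0416, 0], "roll": 1.7, "fingers": 0.8}, {"delta_pos": [0, 0, 0], "roll": 0, "fingers": 0.8}, {"delta_pos": [0, 0, 0], "roll": 0, "fingers": 0.8}, {"delta_pos": [0, 0, 0], "roll": 0, "fingers": 0.8}])

```text
t: 22.7
position: [437.1, 336.6, 160.1]
orientation: [1.0, 0.014, -0.001, 0.0]
wrist_force: [0.7, -0.9, 0.6]
finger_gap: 72.7
grip_force: 0.0
```

Run:
```python
from h import *
st(); d=snap('wrist'); np.savez('w7.npz',**{k:np.array(v) for k,v in d.items()})
a=np.load('w6.npz')['frame'][0:260,290:460][:,:,::-1]; b=d['frame'][0:260,210:430][:,:,::-1]
c=np.hstack([cv2.resize(x,None,fx=2,fy=2,interpolation=cv2.INTER_CUBIC) for x in (a,b)])
cv2.imwrite('pics/w7b.png',c); print(c.shape)
```

```text
t 22.7 pos [437.1 336.6 160.1] toolx [ 1.     0.029 -0.001] tooly [ 0.029 -1.     0.001] F [ 0.7 -0.9  0.6] gap 72.66301654081265 0.0 j [ 0.55  0.45  1.59 -0.    1.1   2.09]
(520, 780, 3)
```

View pics/w7b.png

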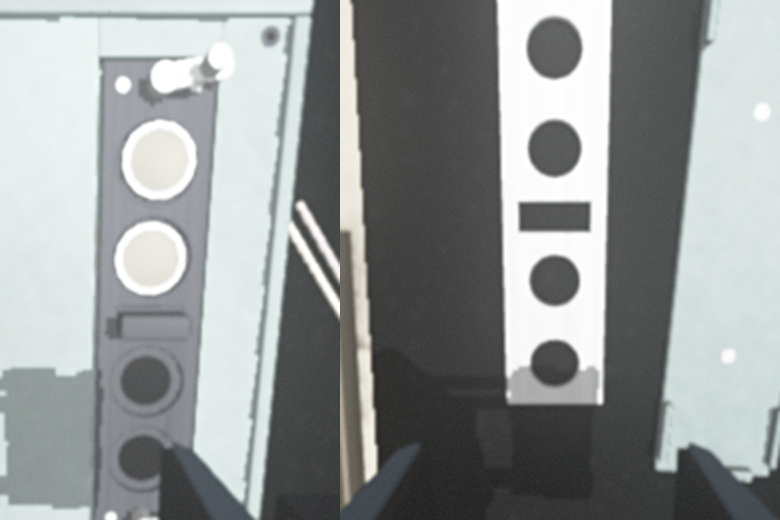

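Both pellets are down in their pockets, at (159,159) and (150,257). The cover slot spans (519,202) to (590,231), centre (554.5,216.5), with its windows on a straight column at x=554.

Run:
```python
from h import *
w=np.load('w7.npz')
def P(w,uv,z,o): return pix2w(w,(np.array(uv,float)+.5)/2-.5+o,[z]*len(uv))[:,:2]
o=[210-170,0]
s=P(w,[(518.5,202),(590.5,202),(590.5,231.5),(518.5,231.5)],8,o);print(s.round(1).tolist(),s.mean(0))
h=P(w,[(554.5,48),(554,148),(554.5,280.5),(554.5,363)],8,o);print(h.round(1).tolist(),h.mean(0))
v=h[0]-h[3];print('yaw',np.degrees(np.arctan2(v[1],v[0])),np.linalg.norm(v))
e=P(w,[(506,401),(602,403)],8,o);print('end',e.round(1).tolist())
c=s.mean(0);M=np.array([[1,.029],[.029,-1]]);print(M@(c-[437.1,336.6]))
w=np.load('w6.npz');print('B',P(w,[(150.5,258)],21.5,[290,0]),'A',P(w,[(159,160)],21.5,[290,0]),np.ptp(P(w,[(113.5,258),(187.5,258)],21.5,[290,0])[:,1]))
print('fin top',P(w,[(156,326)],41.5,[290,0]), 'pk3',P(w,[(144,379)],15.5,[290,0]))
```

```text
[[528.7, 357.7], [529.7, 321.5], [515.4, 320.8], [514.4, 357.6]] [522.02883865 339.40374617]
[[598.0, 341.6], [554.3, 340.6], [490.4, 338.5], [446.6, 337.3]] [522.34109705 339.47458258]
yaw 1.6235643158018969 151.4754811359963
end [[424.6, 363.3], [424.9, 310.5]]
[85.01014729 -0.34080985]
B [[599.99904093 -33.42374376]] A [[645.41503218 -32.83509267]] 36.715024240260746
fin top [[569.11032785 -36.15614273]] pk3 [[537.05166821 -37.29452273]]
```

apply_moves(motion=[{"delta_pos": [0.0213, -0.0001, 0.025], "roll": 0, "fingers": 0.8}, {"delta_pos": [0.0213, -0.0001, 0.025], "roll": 0, "fingers": 0.8}, {"delta_pos": [0.0213, -0.0001, 0.025], "roll": 0, "fingers": 0.8}, {"delta_pos": [0.0213, 0, 0.025], "roll": 0, "fingers": 0.8}, {"delta_pos": [0, 0, 0.025], "roll": 0, "fingers": 0.8}, {"delta_pos": [0, 0, 0.015], "roll": 0, "fingers": 0.8}, {"delta_pos": [0, 0, 0.01], "roll": 0, "fingers": 0.8}, {"delta_pos": [0, 0, 0.004], "roll": 0, "fingers": 0.8}, {"delta_pos": [0, 0, 0.003], "roll": 0, "fingers": 0.8}, {"delta_pos": [0, 0, 0], "roll": 0, "fingers": 0.8}, {"delta_pos": [0, 0, 0], "roll": 0, "fingers": 0.8}], newtons=30)

```text
t: 23.85
position: [522.1, 340.5, 4.8]
orientation: [1.0, 0.015, 0.0, -0.0]
wrist_force: [-0.4, -0.2, 0.2]
finger_gap: 72.7
grip_force: 0.0
```

```bash
python3 -c "
from h import *
st()"
```

```text
t 23.85 pos [522.1 340.5   4.8] toolx [1.    0.03  0.001] tooly [ 0.03 -1.   -0.  ] F [-0.4 -0.2  0.2] gap 72.68093930947022 0.0 j [0.48 0.74 1.53 0.   0.87 2.02]
```

apply_moves(motion=[{"delta_pos": [0, 0, 0.002], "roll": 0, "fingers": 0.7}, {"delta_pos": [0, 0, 0], "roll": 0, "fingers": 0.6}, {"delta_pos": [0, 0, 0], "roll": 0, "fingers": 0.5}, {"delta_pos": [0, 0, 0], "roll": 0, "fingers": 0.4}, {"delta_pos": [0, 0, 0], "roll": 0, "fingers": 0.4}, {"delta_pos": [0, 0, 0], "roll": 0, "fingers": 0.4}, {"delta_pos": [0, 0, 0], "roll": 0, "fingers": 0.4}])

```text
t: 24.55
position: [521.9, 340.2, 2.1]
orientation: [1.0, 0.015, 0.0, -0.0]
wrist_force: [-1.0, -0.8, 3.1]
finger_gap: 51.8
grip_force: 30.0
```

apply_moves(motion=[{"delta_pos": [0, 0, -0.005], "roll": 0, "fingers": 0.4}, {"delta_pos": [0, 0, -0.01], "roll": 0, "fingers": 0.4}, {"delta_pos": [0, 0, -0.015], "roll": 0, "fingers": 0.4}, {"delta_pos": [0, 0, -0.02], "roll": 0, "fingers": 0.4}, {"delta_pos": [0, 0, -0.012], "roll": 0, "fingers": 0.4}, {"delta_pos": [0, 0, 0], "roll": 0, "fingers": 0.4}, {"delta_pos": [0, 0, 0], "roll": 0, "fingers": 0.4}], newtons=40)

```text
t: 25.25
position: [521.9, 340.3, 64.2]
orientation: [1.0, 0.015, 0.0, -0.0]
wrist_force: [-0.4, -0.8, -1.5]
finger_gap: 51.8
grip_force: 40.0
```

apply_moves(motion=[{"delta_pos": [0.0018, 0.0188, 0], "roll": 0, "fingers": 0.4}, {"delta_pos": [0.0036, 0.0377, 0], "roll": 0, "fingers": 0.4}, {"delta_pos": [0.0036, 0.0377, 0], "roll": 0, "fingers": 0.4}, {"delta_pos": [0.0036, 0.0377, 0], "roll": 0, "fingers": 0.4}, {"delta_pos": [0.0036, 0.0377, 0], "roll": 0, "fingers": 0.4}, {"delta_pos": [0.0036, 0.0377, 0], "roll": 0, "fingers": 0.4}, {"delta_pos": [0.0036, 0.0377, 0], "roll": 0, "fingers": 0.4}, {"delta_pos": [0.0036, 0.0377, 0], "roll": 0, "fingers": 0.4}, {"delta_pos": [0.0036, 0.0377, 0], "roll": 0, "fingers": 0.4}, {"delta_pos": [0.0036, 0.0377, 0], "roll": 0, "fingers": 0.4}, {"delta_pos": [0.0018, 0.0189, 0], "roll": 0, "fingers": 0.4}, {"delta_pos": [0, 0, 0], "roll": -1.7, "fingers": 0.4}, {"delta_pos": [0, 0, 0], "roll": 0, "fingers": 0.4}, {"delta_pos": [0, 0, 0], "roll": 0, "fingers": 0.4}, {"delta_pos": [0, 0, 0], "roll": 0, "fingers": 0.4}])

```text
t: 26.75
position: [568.6, -34.8, 63.8]
orientation: [1.0, 0.03, -0.0, -0.0]
wrist_force: [0.1, 0.2, -2.1]
finger_gap: 51.3
grip_force: 40.0
```

Run:
```python
from h import *
st(); d=snap('wrist'); np.savez('w8.npz',**{k:np.array(v) for k,v in d.items()})
s=snap('side')
a=cv2.resize(d['frame'][0:300,140:500][:,:,::-1],(576,480)); b=cv2.resize(s['frame'][180:260,265:375][:,:,::-1],None,fx=2,fy=2,interpolation=cv2.INTER_CUBIC)
c=np.zeros((480,800,3),np.uint8);c[:,:576]=a;c[:160,578:798]=b
cv2.imwrite('pics/w8b.png',c)
```

```text
t 26.75 pos [568.6 -34.8  63.8] toolx [ 0.998  0.06  -0.001] tooly [ 0.06  -0.998 -0.   ] F [ 0.1  0.2 -2.1] gap 51.2537010237516 39.99962031841278 j [-0.17  0.6   1.64  0.    0.9   1.35]
```

View pics/w8b.png

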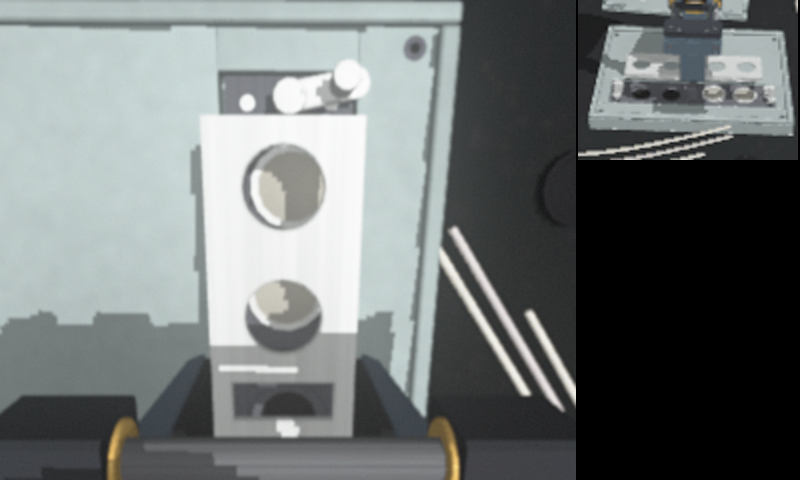

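The cover is held level over the carrier, with the slot centre at (283,400) and windows at (284,187) and (284,315). Checking its offset from the tool before lowering.

Run:
```python
from h import *
w=np.load('w8.npz')
p=pix2w(w,(np.array([(284,187),(284,315),(283.5,400)],float)+.5)/1.6-.5+[140,0],[69.7]*3)[:,:2]
print(p.round(1).tolist())
u=np.array([.998,.06]); print((p-np.outer([76,32,0],u)).round(1).tolist())
```

```text
[[645.1, -29.7], [602.0, -32.2], [569.7, -34.0]]
[[569.2, -34.2], [570.1, -34.2], [569.7, -34.0]]
```

apply_moves(motion=[{"delta_pos": [0, 0.001, 0.008], "roll": 0, "fingers": 0.4}, {"delta_pos": [0, 0, 0.008], "roll": 0, "fingers": 0.4}, {"delta_pos": [0, 0, 0.003], "roll": 0, "fingers": 0.4}, {"delta_pos": [0, 0, 0.002], "roll": 0, "fingers": 0.4}, {"delta_pos": [0, 0, 0.002], "roll": 0, "fingers": 0.4}, {"delta_pos": [0, 0, 0.002], "roll": 0, "fingers": 0.4}, {"delta_pos": [0, 0, 0], "roll": 0, "fingers": 0.4}, {"delta_pos": [0, 0, 0], "roll": 0, "fingers": 0.4}])

```text
t: 27.65
position: [569.1, -36.6, 39.1]
orientation: [1.0, 0.03, 0.0, 0.0]
wrist_force: [-0.3, -0.0, -1.1]
finger_gap: 51.7
grip_force: 40.0
```

apply_moves(motion=[{"delta_pos": [0, 0, 0.003], "roll": 0, "fingers": 0.4}, {"delta_pos": [0, 0, 0.003], "roll": 0, "fingers": 0.4}, {"delta_pos": [0, 0, 0.003], "roll": 0, "fingers": 0.4}, {"delta_pos": [0, 0, 0.003], "roll": 0, "fingers": 0.4}, {"delta_pos": [0, 0, 0.002], "roll": 0, "fingers": 0.4}, {"delta_pos": [0, 0, 0.002], "roll": 0, "fingers": 0.4}, {"delta_pos": [0, 0, 0], "roll": 0, "fingers": 0.4}, {"delta_pos": [0, 0, 0], "roll": 0, "fingers": 0.4}])

```text
t: 28.45
position: [569.0, -36.5, 23.0]
orientation: [1.0, 0.03, -0.0, -0.0]
wrist_force: [-0.4, 0.1, -0.9]
finger_gap: 51.7
grip_force: 40.0
```

apply_moves(motion=[{"delta_pos": [0, 0, 0.001], "roll": 0, "fingers": 0.4}, {"delta_pos": [0, 0, 0.0007], "roll": 0, "fingers": 0.4}, {"delta_pos": [0, 0, 0], "roll": 0, "fingers": 0.4}, {"delta_pos": [0, 0, 0], "roll": 0, "fingers": 0.4}])

```text
t: 28.85
position: [569.1, -36.6, 21.6]
orientation: [1.0, 0.03, 0.0, 0.0]
wrist_force: [-1.6, 0.5, 6.0]
finger_gap: 51.5
grip_force: 40.0
```

apply_moves(motion=[{"delta_pos": [0, 0, 0], "roll": 0, "fingers": 0.6}, {"delta_pos": [0, 0, 0], "roll": 0, "fingers": 0.65}, {"delta_pos": [0, 0, 0], "roll": 0, "fingers": 0.68}, {"delta_pos": [0, 0, -0.01], "roll": 0, "fingers": 0.68}, {"delta_pos": [0, 0, -0.03], "roll": 0, "fingers": 0.68}, {"delta_pos": [-0.02, 0, -0.03], "roll": 0, "fingers": 0}, {"delta_pos": [-0.03, 0, -0.03], "roll": 0, "fingers": 0}, {"delta_pos": [-0.03, 0, -0.03], "roll": 0, "fingers": 0}, {"delta_pos": [-0.03, 0, -0.01], "roll": 0, "fingers": 0}, {"delta_pos": [0, 0, 0], "roll": 0, "fingers": 0}, {"delta_pos": [0, 0, 0], "roll": 0, "fingers": 0}])

```text
t: 29.95
position: [459.3, -43.1, 162.3]
orientation: [1.0, 0.029, 0.001, 0.0]
wrist_force: [-0.0, 0.5, 0.0]
finger_gap: 16.7
grip_force: 0.0
```

Run:
```python
from h import *
st(); d=snap('wrist'); np.savez('w9.npz',**{k:np.array(v) for k,v in d.items()})
a=cv2.resize(d['frame'][0:290,200:460][:,:,::-1],(520,580),interpolation=cv2.INTER_CUBIC)
cv2.imwrite('pics/w9b.png',a)
```

```text
t 29.95 pos [459.3 -43.1 162.3] toolx [0.998 0.059 0.002] tooly [ 0.059 -0.998  0.   ] F [-0.   0.5  0. ] gap 16.72871858086384 0.0 j [-0.22  0.33  1.8   0.    1.    1.29]
```

View pics/w9b.png

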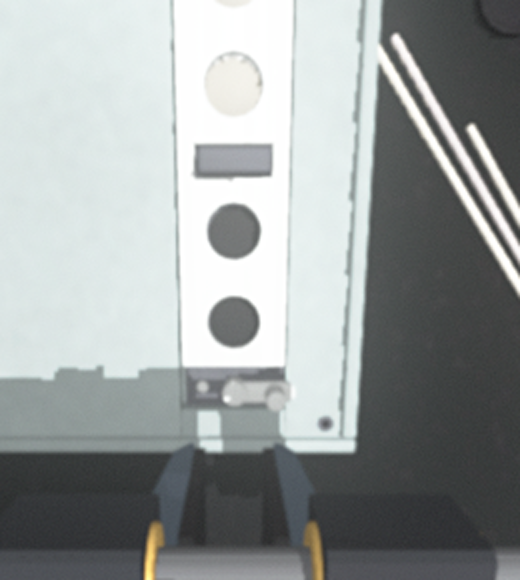

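The cover lies down over the fin, with the fin showing through its slot at (233,160). Button A has its hub at (233,391) and pin at (276,395). Now turning button A with closed fingers.

apply_moves(motion=[{"delta_pos": [0, 0, 0.005], "roll": 7.5, "fingers": 0}, {"delta_pos": [0, 0, 0.005], "roll": 7.5, "fingers": 0}, {"delta_pos": [0, 0, 0.005], "roll": 7.5, "fingers": 0}, {"delta_pos": [0, 0, 0.005], "roll": 7.5, "fingers": 0}, {"delta_pos": [0, 0, 0.005], "roll": 7.5, "fingers": 0}, {"delta_pos": [0, 0, 0.005], "roll": 7.5, "fingers": 0}, {"delta_pos": [0.0046, 0.0126, 0.02], "roll": 0, "fingers": 0}, {"delta_pos": [0.0046, 0.0126, 0.02], "roll": 0, "fingers": 0}, {"delta_pos": [0.0046, 0.0127, 0.02], "roll": 0, "fingers": 0}, {"delta_pos": [0, 0, 0.02], "roll": 0, "fingers": 0}, {"delta_pos": [0, 0, 0.014], "roll": 0, "fingers": 0}, {"delta_pos": [0, 0, 0], "roll": 0, "fingers": 0}, {"delta_pos": [0, 0, 0], "roll": 0, "fingers": 0}], newtons=20)

```text
t: 31.3
position: [444.7, -80.5, 37.1]
orientation: [0.935, -0.355, -0.0, 0.0]
wrist_force: [0.2, 1.1, -0.7]
finger_gap: 0.4
grip_force: 0.0
```

apply_moves(motion=[{"delta_pos": [0, -0.005, 0], "roll": 0, "fingers": 0}, {"delta_pos": [0, -0.005, 0], "roll": 0, "fingers": 0}, {"delta_pos": [0, -0.005, 0], "roll": 0, "fingers": 0}, {"delta_pos": [0, -0.005, 0], "roll": 0, "fingers": 0}, {"delta_pos": [0, -0.005, 0], "roll": 0, "fingers": 0}, {"delta_pos": [0, -0.004, 0], "roll": 0, "fingers": 0}, {"delta_pos": [0, -0.002, 0], "roll": 0, "fingers": 0}, {"delta_pos": [0, -0.001, 0], "roll": 0, "fingers": 0}, {"delta_pos": [0, 0, 0], "roll": 0, "fingers": 0}])

```text
t: 32.2
position: [465.5, -56.5, 37.3]
orientation: [0.935, -0.355, -0.0, -0.0]
wrist_force: [-0.0, -0.1, 0.1]
finger_gap: 0.6
grip_force: 0.0
```

apply_moves(motion=[{"delta_pos": [0, -0.001, 0], "roll": 0, "fingers": 0}, {"delta_pos": [0, -0.001, 0], "roll": 0, "fingers": 0}, {"delta_pos": [0, 0, 0], "roll": 0, "fingers": 0}])

```text
t: 32.5
position: [466.7, -55.1, 37.3]
orientation: [0.935, -0.355, -0.0, 0.0]
wrist_force: [-1.0, -0.5, 0.6]
finger_gap: 0.1
grip_force: 0.5
```

apply_moves(motion=[{"delta_pos": [0, -0.001, 0], "roll": 0, "fingers": 0}, {"delta_pos": [0, -0.001, 0], "roll": 0, "fingers": 0}, {"delta_pos": [0, 0, 0], "roll": 0, "fingers": 0}])

```text
t: 32.8
position: [468.2, -53.5, 37.3]
orientation: [0.935, -0.355, -0.0, 0.0]
wrist_force: [-2.7, -0.2, 0.2]
finger_gap: 0.3
grip_force: 0.7
```

apply_moves(motion=[{"delta_pos": [0, -0.0008, 0], "roll": 0, "fingers": 0}, {"delta_pos": [0, 0, 0], "roll": 0, "fingers": 0}])

```text
t: 33.0
position: [468.8, -53.0, 37.3]
orientation: [0.935, -0.355, -0.0, 0.0]
wrist_force: [-1.6, -0.5, -1.3]
finger_gap: 0.6
grip_force: 0.7
```

apply_moves(motion=[{"delta_pos": [0, -0.001, 0], "roll": 0, "fingers": 0}, {"delta_pos": [0, 0, 0], "roll": 0, "fingers": 0}, {"delta_pos": [0, 0, 0], "roll": 0, "fingers": 0}])

```text
t: 33.3
position: [469.5, -52.2, 37.3]
orientation: [0.935, -0.355, 0.0, -0.0]
wrist_force: [-1.3, -1.1, 0.6]
finger_gap: 0.7
grip_force: 0.8
```

apply_moves(motion=[{"delta_pos": [0, -0.001, 0], "roll": 0, "fingers": 0}, {"delta_pos": [0, 0, 0], "roll": 0, "fingers": 0}, {"delta_pos": [0, 0, 0], "roll": 0, "fingers": 0}])

```text
t: 33.6
position: [470.1, -51.5, 37.3]
orientation: [0.935, -0.355, -0.0, -0.0]
wrist_force: [-1.7, -0.9, -0.7]
finger_gap: 0.7
grip_force: 1.0
```

apply_moves(motion=[{"delta_pos": [0, -0.001, 0], "roll": 0, "fingers": 0}, {"delta_pos": [0, 0, 0], "roll": 0, "fingers": 0}, {"delta_pos": [0, -0.001, 0], "roll": 0, "fingers": 0}, {"delta_pos": [0, 0, 0], "roll": 0, "fingers": 0}])

```text
t: 34.0
position: [470.9, -50.3, 37.3]
orientation: [0.935, -0.355, -0.0, 0.0]
wrist_force: [-7.3, -8.9, 4.4]
finger_gap: 0.4
grip_force: 5.3
```

apply_moves(motion=[{"delta_pos": [0, -0.001, 0], "roll": 0, "fingers": 0}, {"delta_pos": [0, 0, 0], "roll": 0, "fingers": 0}])

```text
t: 34.2
position: [471.3, -49.8, 37.4]
orientation: [0.935, -0.355, -0.001, 0.001]
wrist_force: [-9.3, -11.6, 8.7]
finger_gap: 0.4
grip_force: 7.6
```

apply_moves(motion=[{"delta_pos": [0, 0.006, 0], "roll": 0, "fingers": 0}, {"delta_pos": [0, 0.006, 0], "roll": 0, "fingers": 0}, {"delta_pos": [0, 0, -0.02], "roll": 0, "fingers": 0}, {"delta_pos": [0, 0, -0.02], "roll": 0, "fingers": 0}, {"delta_pos": [0, 0, 0], "roll": -8.2, "fingers": 0}, {"delta_pos": [0, 0, 0], "roll": -8.2, "fingers": 0}, {"delta_pos": [0, 0, 0], "roll": -8.2, "fingers": 0}, {"delta_pos": [0, 0, 0], "roll": -8.2, "fingers": 0}, {"delta_pos": [0, 0, 0], "roll": -8.2, "fingers": 0}, {"delta_pos": [0, 0, 0], "roll": -8.2, "fingers": 0}, {"delta_pos": [0, 0, 0], "roll": -8.2, "fingers": 0}, {"delta_pos": [0, 0, 0], "roll": -8.2, "fingers": 0}, {"delta_pos": [0, 0, 0], "roll": -8.2, "fingers": 0}, {"delta_pos": [0, 0, 0], "roll": -8.2, "fingers": 0}, {"delta_pos": [0, 0, 0], "roll": -8, "fingers": 0}, {"delta_pos": [0, 0, 0], "roll": 0, "fingers": 0}])

```text
t: 35.8
position: [464.3, -58.4, 77.4]
orientation: [0.912, 0.411, 0.0, 0.0]
wrist_force: [0.2, -0.5, -0.4]
finger_gap: 0.4
grip_force: 0.0
```

apply_moves(motion=[{"delta_pos": [0.0215, 0.0254, 0], "roll": 0, "fingers": 0}, {"delta_pos": [0.0215, 0.0254, 0], "roll": 0, "fingers": 0}, {"delta_pos": [0.0215, 0.0254, 0], "roll": 0, "fingers": 0}, {"delta_pos": [0.0215, 0.0254, 0], "roll": 0, "fingers": 0}, {"delta_pos": [0.0215, 0.0254, 0], "roll": 0, "fingers": 0}, {"delta_pos": [0.0215, 0.0254, 0], "roll": 0, "fingers": 0}, {"delta_pos": [0.0217, 0.0255, 0], "roll": 0, "fingers": 0}, {"delta_pos": [0, 0, 0], "roll": 0, "fingers": 0}, {"delta_pos": [0, 0, 0], "roll": 0, "fingers": 0}])

```text
t: 36.7
position: [697.2, -63.7, 76.8]
orientation: [0.913, 0.408, -0.0, -0.0]
wrist_force: [-0.5, 0.3, 0.7]
finger_gap: 0.7
grip_force: 0.0
```

apply_moves(motion=[{"delta_pos": [0, 0, 0.02], "roll": 0, "fingers": 0}, {"delta_pos": [0, 0, 0.0195], "roll": 0, "fingers": 0}, {"delta_pos": [0, 0, 0], "roll": 0, "fingers": 0}, {"delta_pos": [0, -0.005, 0], "roll": 0, "fingers": 0}, {"delta_pos": [0, -0.005, 0], "roll": 0, "fingers": 0}, {"delta_pos": [0, -0.005, 0], "roll": 0, "fingers": 0}, {"delta_pos": [0, -0.005, 0], "roll": 0, "fingers": 0}, {"delta_pos": [0, -0.005, 0], "roll": 0, "fingers": 0}, {"delta_pos": [0, -0.004, 0], "roll": 0, "fingers": 0}, {"delta_pos": [0, -0.003, 0], "roll": 0, "fingers": 0}, {"delta_pos": [0, 0, 0], "roll": 0, "fingers": 0}])

```text
t: 37.8
position: [673.0, -41.9, 38.1]
orientation: [0.912, 0.41, 0.0, -0.0]
wrist_force: [0.2, 0.5, 0.4]
finger_gap: 0.4
grip_force: 0.1
```

apply_moves(motion=[{"delta_pos": [0, -0.001, 0], "roll": 0, "fingers": 0}, {"delta_pos": [0, -0.001, 0], "roll": 0, "fingers": 0}, {"delta_pos": [0, 0, 0], "roll": 0, "fingers": 0}])

```text
t: 38.1
position: [671.9, -41.1, 37.8]
orientation: [0.912, 0.41, 0.0, 0.0]
wrist_force: [1.4, -0.1, 0.3]
finger_gap: 0.5
grip_force: 0.7
```

apply_moves(motion=[{"delta_pos": [0, -0.001, 0], "roll": 0, "fingers": 0}, {"delta_pos": [0, 0, 0], "roll": 0, "fingers": 0}, {"delta_pos": [0, 0, 0], "roll": 0, "fingers": 0}])

```text
t: 38.4
position: [671.0, -40.5, 37.8]
orientation: [0.912, 0.41, -0.0, -0.0]
wrist_force: [2.3, 0.3, -0.2]
finger_gap: 0.2
grip_force: 0.9
```

apply_moves(motion=[{"delta_pos": [0, -0.001, 0], "roll": 0, "fingers": 0}, {"delta_pos": [0, -0.001, 0], "roll": 0, "fingers": 0}, {"delta_pos": [0, 0, 0], "roll": 0, "fingers": 0}, {"delta_pos": [0, 0, 0], "roll": 0, "fingers": 0}])

```text
t: 38.8
position: [669.6, -39.2, 37.8]
orientation: [0.912, 0.41, 0.0, 0.0]
wrist_force: [3.2, -1.9, -0.8]
finger_gap: 0.7
grip_force: 1.8
```

apply_moves(motion=[{"delta_pos": [0, -0.001, 0], "roll": 0, "fingers": 0}, {"delta_pos": [0, 0, 0], "roll": 0, "fingers": 0}, {"delta_pos": [0, 0, 0], "roll": 0, "fingers": 0}])

```text
t: 39.1
position: [669.2, -38.9, 38.0]
orientation: [0.912, 0.41, 0.0, 0.0]
wrist_force: [4.6, -2.6, 0.0]
finger_gap: 1.0
grip_force: 2.9
```

apply_moves(motion=[{"delta_pos": [0, -0.001, 0], "roll": 0, "fingers": 0}, {"delta_pos": [0, 0, 0], "roll": 0, "fingers": 0}, {"delta_pos": [0, 0, 0], "roll": 0, "fingers": 0}])

```text
t: 39.4
position: [668.9, -38.4, 38.2]
orientation: [0.912, 0.41, 0.001, 0.001]
wrist_force: [5.6, -4.1, 0.2]
finger_gap: 0.3
grip_force: 3.9
```

apply_moves(motion=[{"delta_pos": [0, -0.001, 0], "roll": 0, "fingers": 0}, {"delta_pos": [0, -0.001, 0], "roll": 0, "fingers": 0}, {"delta_pos": [0, 0, 0], "roll": 0, "fingers": 0}, {"delta_pos": [0, 0, 0], "roll": 0, "fingers": 0}])

```text
t: 39.8
position: [668.4, -37.6, 38.7]
orientation: [0.912, 0.41, 0.001, 0.002]
wrist_force: [8.7, -8.0, 3.2]
finger_gap: 0.4
grip_force: 6.2
```

apply_moves(motion=[{"delta_pos": [0, -0.001, 0], "roll": 0, "fingers": 0}, {"delta_pos": [0, -0.001, 0], "roll": 0, "fingers": 0}, {"delta_pos": [0, 0, 0], "roll": 0, "fingers": 0}, {"delta_pos": [0, 0, 0], "roll": 0, "fingers": 0}])

```text
t: 40.2
position: [668.1, -36.7, 39.3]
orientation: [0.912, 0.41, 0.002, 0.002]
wrist_force: [12.6, -10.6, 4.9]
finger_gap: 0.5
grip_force: 8.5
```

apply_moves(motion=[{"delta_pos": [0, 0.008, 0], "roll": 0, "fingers": 0}, {"delta_pos": [0, 0.01, 0], "roll": 0, "fingers": 0}, {"delta_pos": [0, 0, -0.02], "roll": 0, "fingers": 0}, {"delta_pos": [0, 0, -0.03], "roll": 0, "fingers": 0}, {"delta_pos": [0, 0, -0.03], "roll": -7.5, "fingers": 0.5}, {"delta_pos": [0, 0, -0.03], "roll": -7.5, "fingers": 0.5}, {"delta_pos": [0, 0, -0.012], "roll": -7.5, "fingers": 0.5}, {"delta_pos": [0, 0, 0], "roll": -7.5, "fingers": 0.5}, {"delta_pos": [0, 0, 0], "roll": -7.5, "fingers": 0.5}, {"delta_pos": [0, 0, 0], "roll": -7.5, "fingers": 0.5}, {"delta_pos": [-0.022, -0.0296, 0], "roll": 0, "fingers": 0.5}, {"delta_pos": [-0.022, -0.0296, 0], "roll": 0, "fingers": 0.5}, {"delta_pos": [-0.022, -0.0296, 0], "roll": 0, "fingers": 0.5}, {"delta_pos": [-0.022, -0.0296, 0], "roll": 0, "fingers": 0.5}, {"delta_pos": [0, 0, 0], "roll": 0, "fingers": 0.5}, {"delta_pos": [0, 0, 0], "roll": 0, "fingers": 0.5}, {"delta_pos": [0, 0, 0], "roll": 0, "fingers": 0.5}])

```text
t: 41.9
position: [566.1, -141.6, 159.7]
orientation: [0.686, 0.728, 0.0, -0.0]
wrist_force: [0.9, 0.1, -0.3]
finger_gap: 45.8
grip_force: 0.0
```

Run:
```python
from h import *
st(); d=snap('wrist'); np.savez('w10.npz',**{k:np.array(v) for k,v in d.items()})
a=cv2.resize(d['frame'][0:200,130:500][:,:,::-1],(740,400),interpolation=cv2.INTER_CUBIC)
cv2.imwrite('pics/w10b.png',a)
```

```text
t 41.9 pos [ 566.1 -141.6  159.7] toolx [-0.059  0.998  0.   ] tooly [ 0.998  0.059 -0.   ] F [ 0.9  0.1 -0.3] gap 45.823799914774405 0.0 j [-0.35  0.49  1.52  0.    1.13 -0.41]
```

View pics/w10b.png

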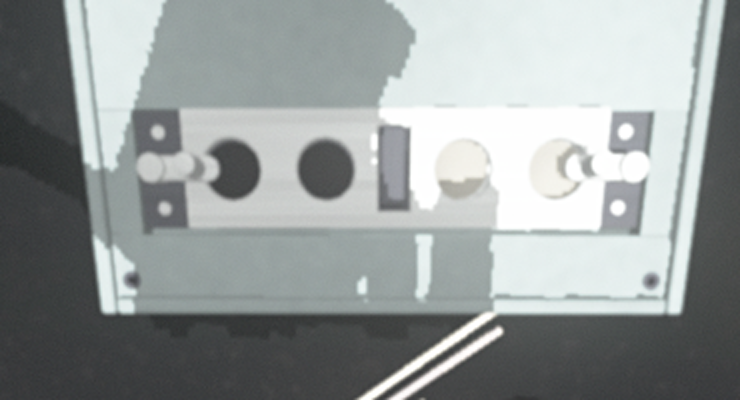

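Both buttons point inward over the cover ends, left at (180,167) and right at (605,167). Checking angles by projecting the expected shut pose.

Run:
```python
from h import *
w=np.load('w10.npz'); o=[130,0]
def P(uv,z): return pix2w(w,(np.array(uv,float)+.5)/2-.5+o,[z]*len(uv))[:,:2]
fin=P([(379,126),(408,126),(410,209),(380,209)],41.5);print('fin',fin.round(1).tolist(),fin.mean(0))
win=P([(233,169),(326,169),(463,168)],27.5);print('windows',win.round(1).tolist())
ang=np.radians(3.4);y=np.array([np.cos(ang),np.sin(ang)]);x=np.array([-y[1],y[0]])
c=fin.mean(0)
for s in(-1,1):
  for nm,a,z in(('axis bar',110,33.5),('pin top',90,52.5),('pin base',90,33.5),('bar end',84,33.5)):
    p=c+s*a*y; print(s,nm,((w2pix(w,[[*p,z]])-o+.5)*2-.5).round(0).tolist())
  for d in(10,):
    r=np.radians(d); p=c+s*110*y-20*s*(np.cos(r)*y)-20*np.sin(r)*x; print('pin top if 10deg short',((w2pix(w,[[*p,52.5]])-o+.5)*2-.5).round(0).tolist())
```

```text
fin [[560.7, -18.2], [573.3, -17.4], [576.8, -51.7], [563.2, -52.5]] [568.49763467 -34.95453894]
windows [[493.9, -38.3], [537.1, -35.7], [600.8, -31.6]]
-1 axis bar [[153.0, 170.0]]
-1 pin top [[184.0, 166.0]]
-1 pin base [[197.0, 170.0]]
-1 bar end [[210.0, 170.0]]
pin top if 10deg short [[184.0, 174.0]]
1 axis bar [[634.0, 170.0]]
1 pin top [[606.0, 165.0]]
1 pin base [[591.0, 170.0]]
1 bar end [[578.0, 170.0]]
pin top if 10deg short [[606.0, 174.0]]
```

apply_moves(motion=[{"delta_pos": [0.0265, 0.0022, 0.015], "roll": 0, "fingers": 0.5}, {"delta_pos": [0.0265, 0.0022, 0.015], "roll": 0, "fingers": 0.5}, {"delta_pos": [0.0265, 0.0022, 0.015], "roll": 0, "fingers": 0.5}, {"delta_pos": [0.0265, 0.0022, 0.015], "roll": 0, "fingers": 0.5}, {"delta_pos": [0, 0, 0.025], "roll": 0, "fingers": 0.5}, {"delta_pos": [0, 0, 0.02], "roll": 0, "fingers": 0.5}, {"delta_pos": [0, 0, 0.015], "roll": 0, "fingers": 0.5}, {"delta_pos": [0, 0, 0.0075], "roll": 0, "fingers": 0.5}, {"delta_pos": [0, 0, 0.002], "roll": 0, "fingers": 0.5}, {"delta_pos": [0, 0, 0], "roll": 0, "fingers": 0.5}, {"delta_pos": [0, 0, 0], "roll": 0, "fingers": 0.5}])

```text
t: 43.05
position: [568.6, -35.6, 31.0]
orientation: [0.686, 0.728, 0.0, 0.0]
wrist_force: [-0.4, 0.2, -0.4]
finger_gap: 45.7
grip_force: 0.0
```

Down 1.5 mm more, then grip and a short lift.

apply_moves(motion=[{"delta_pos": [0, 0, 0.0015], "roll": 0, "fingers": 0.4}, {"delta_pos": [0, 0, 0], "roll": 0, "fingers": 0.25}, {"delta_pos": [0, 0, 0], "roll": 0, "fingers": 0.1}, {"delta_pos": [0, 0, 0], "roll": 0, "fingers": 0}, {"delta_pos": [0, 0, 0], "roll": 0, "fingers": 0}, {"delta_pos": [0, 0, 0], "roll": 0, "fingers": 0}, {"delta_pos": [0, 0, 0], "roll": 0, "fingers": 0}], newtons=55)

```text
t: 43.75
position: [568.1, -35.7, 28.9]
orientation: [0.686, 0.728, 0.0, 0.0]
wrist_force: [-0.1, -1.1, 2.5]
finger_gap: 11.7
grip_force: 55.0
```

apply_moves(motion=[{"delta_pos": [0, 0, -0.004], "roll": 0, "fingers": 0}, {"delta_pos": [0, 0, -0.008], "roll": 0, "fingers": 0}, {"delta_pos": [0, 0, -0.01], "roll": 0, "fingers": 0}, {"delta_pos": [0, 0, -0.01], "roll": 0, "fingers": 0}, {"delta_pos": [0, 0, -0.004], "roll": 0, "fingers": 0}, {"delta_pos": [0, 0, 0], "roll": 0, "fingers": 0}, {"delta_pos": [0, 0, 0], "roll": 0, "fingers": 0}])

```text
t: 44.45
position: [568.0, -35.6, 64.8]
orientation: [0.686, 0.728, -0.0, 0.0]
wrist_force: [-0.1, -0.1, -6.8]
finger_gap: 11.6
grip_force: 55.0
```

Run:
```python
from h import *
st(); d=snap('wrist'); np.savez('w11.npz',**{k:np.array(v) for k,v in d.items()})
```

```text
t 44.45 pos [568.  -35.6  64.8] toolx [-0.059  0.998 -0.   ] tooly [0.998 0.059 0.   ] F [-0.1 -0.1 -6.8] gap 11.649386920033308 54.997188448905945 j [-0.17  0.6   1.64 -0.    0.9  -0.23]
```

apply_moves(motion=[{"delta_pos": [0.015, -0.0037, 0], "roll": 0, "fingers": 0}, {"delta_pos": [0.0297, -0.00725, 0], "roll": 0, "fingers": 0}, {"delta_pos": [0.0297, -0.00725, 0], "roll": 0, "fingers": 0}, {"delta_pos": [0.0297, -0.00725, 0], "roll": 0, "fingers": 0}, {"delta_pos": [0.0297, -0.00725, 0], "roll": 0, "fingers": 0}, {"delta_pos": [0.0297, -0.00725, 0], "roll": 0, "fingers": 0}, {"delta_pos": [0.015, -0.0036, 0], "roll": 0, "fingers": 0}, {"delta_pos": [0, 0, 0], "roll": 2.6, "fingers": 0}, {"delta_pos": [0, 0, 0], "roll": 2.7, "fingers": 0}, {"delta_pos": [0, 0, 0], "roll": 0, "fingers": 0}, {"delta_pos": [0, 0, 0], "roll": 0, "fingers": 0}])

```text
t: 45.6
position: [513.9, 139.9, 64.7]
orientation: [0.718, 0.696, -0.0, -0.0]
wrist_force: [-0.2, 0.0, -5.8]
finger_gap: 11.5
grip_force: 55.0
```

Run:
```python
from h import *
st(); d=snap('wrist'); np.savez('w12.npz',**{k:np.array(v) for k,v in d.items()})
a=cv2.resize(d['frame'][0:280,110:510][:,:,::-1],(800,560),interpolation=cv2.INTER_CUBIC)
cv2.imwrite('pics/w12b.png',a)
```

```text
t 45.6 pos [513.9 139.9  64.7] toolx [ 0.032  0.999 -0.   ] tooly [ 0.999 -0.032 -0.   ] F [-0.2  0.  -5.8] gap 11.451612317624269 54.99715805053711 j [ 0.15  0.57  1.73 -0.    0.85  0.19]
```

View pics/w12b.png

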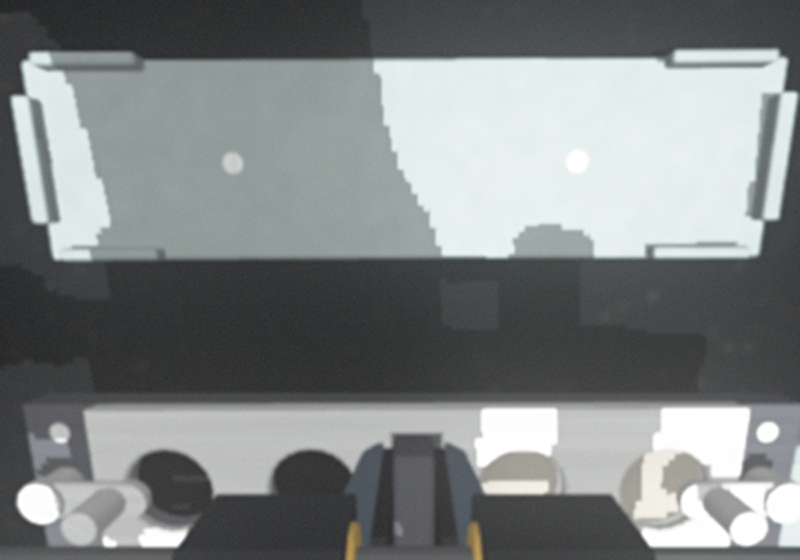

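The empty cradle is in view, with floor corners (22,62), (787,57), (760,256) and (55,260) and floor screws (232,163) and (577,161). The carrier is held level with both buttons shut.

Run:
```python
from h import *
w=np.load('w12.npz')
def P(uv,z): return pix2w(w,(np.array(uv,float)+.5)/2-.5+[110,0],[z]*len(uv))[:,:2]
c=P([(22,62),(787,57),(760,256),(55,260)],8);print('floor',c.round(1).tolist(),c.mean(0).round(2),[np.linalg.norm(c[i]-c[i-1]).round(1) for i in range(4)])
for e in((1,0),(2,3)):
    v=c[e[0]]-c[e[1]];print('yaw',np.degrees(np.arctan2(v[1],v[0])).round(2))
s=P([(232,163),(577,161)],8);print('screws',s.round(1).tolist(),s.mean(0).round(2))
v=s[1]-s[0];print(np.degrees(np.arctan2(v[1],v[0])))
e=P([(12,97),(797,93),(780,219),(34,223)],17);print('endwalls top outer',e.round(1).tolist(),e.mean(0).round(2))
# fin/cover of held carrier: cover edge line vs tcp
w3=np.load('w3.npz')
def P3(uv,z): return pix2w(w3,(np.array(uv,float)+.5)/2-.5+[120,0],[z]*len(uv))[:,:2]
o=P3([(113,109),(639,109),(628,248),(130,248)],17);print(o.mean(0))
g=cv2.cvtColor(w['frame'],cv2.COLOR_RGB2GRAY)
print('L',g[80,110:150].tolist());print('R',g[80,480:512].tolist());print('T',g[15:45,440+25].tolist());print('B',g[115:135,460].tolist())
```

```text
floor [[386.8, 277.4], [642.2, 270.5], [641.1, 206.1], [385.3, 213.1]] [513.84 241.79] [np.float64(64.3), np.float64(255.4), np.float64(64.4), np.float64(256.0)]
yaw -1.56
yaw -1.58
screws [[453.3, 243.9], [573.5, 240.6]] [513.4  242.21]
-1.582247307507512
endwalls top outer [[386.5, 265.0], [641.8, 257.8], [641.5, 218.7], [385.6, 225.8]] [513.87 241.84]
[514.62520289 241.52331918]
L [62, 64, 61, 64, 63, 64, 62, 62, 61, 78, 128, 192, 226, 232, 232, 232, 233, 228, 208, 172, 133, 119, 113, 110, 115, 152, 201, 226, 229, 230, 229, 229, 228, 228, 227, 227, 228, 228, 227, 227]
R [234, 234, 233, 233, 234, 234, 231, 208, 167, 135, 116, 111, 111, 114, 133, 176, 213, 229, 232, 233, 232, 234, 227, 185, 119, 76, 72, 72, 72, 72, 73, 72]
T [71, 71, 70, 73, 76, 75, 73, 71, 83, 132, 193, 225, 230, 232, 226, 201, 160, 132, 155, 209, 232, 233, 232, 231, 233, 233, 232, 234, 233, 235]
B [233, 233, 234, 234, 231, 212, 170, 153, 176, 215, 230, 233, 226, 187, 124, 82, 73, 75, 76, 76]
```

apply_moves(motion=[{"delta_pos": [0.01, 0, 0], "roll": -0.2, "fingers": 0}, {"delta_pos": [0.025, -0.0008, 0], "roll": 0, "fingers": 0}, {"delta_pos": [0.025, -0.0008, 0], "roll": 0, "fingers": 0}, {"delta_pos": [0.025, -0.0008, 0], "roll": 0, "fingers": 0}, {"delta_pos": [0.0163, -0.0008, 0], "roll": 0, "fingers": 0}, {"delta_pos": [0, 0, 0.005], "roll": 0, "fingers": 0}, {"delta_pos": [0, 0, 0.005], "roll": 0, "fingers": 0}, {"delta_pos": [0, 0, 0], "roll": 0, "fingers": 0}, {"delta_pos": [0, 0, 0], "roll": 0, "fingers": 0}])

```text
t: 46.55
position: [513.7, 240.6, 54.6]
orientation: [0.718, 0.696, -0.0, -0.0]
wrist_force: [0.4, -0.5, -5.5]
finger_gap: 11.9
grip_force: 55.0
```

```bash
python3 -c "
from h import *
for i in range(4): env.get_image('top'); st()"
```

```text
t 46.6 pos [513.9 240.7  54.8] toolx [ 0.031  1.    -0.   ] tooly [ 1.    -0.031 -0.   ] F [ 0.4  0.1 -6.2] gap 11.539506263148954 54.99715983867645 j [ 0.33  0.62  1.65 -0.    0.88  0.36]
t 46.65 pos [514.  240.8  54.9] toolx [ 0.031  1.    -0.   ] tooly [ 1.    -0.031 -0.   ] F [ 0.3  0.2 -6.2] gap 11.622987405206484 54.99715268611908 j [ 0.33  0.62  1.65 -0.    0.88  0.36]
t 46.7 pos [514.1 241.   55. ] toolx [0.031 1.    0.   ] tooly [ 1.    -0.031  0.   ] F [ 0.1  0.5 -6.3] gap 11.491337092546566 54.9971079826355 j [ 0.33  0.61  1.65 -0.    0.88  0.36]
t 46.75 pos [514.1 241.   55. ] toolx [0.03 1.   0.  ] tooly [ 1.   -0.03  0.  ] F [-0.4  0.3 -7.1] gap 11.812900108205422 54.99715983867645 j [0.33 0.62 1.65 0.   0.88 0.36]
```

apply_moves(motion=[{"delta_pos": [0.0002, -0.0004, 0.005], "roll": 0, "fingers": 0}, {"delta_pos": [0, 0, 0.004], "roll": 0, "fingers": 0}, {"delta_pos": [0, 0, 0.003], "roll": 0, "fingers": 0}, {"delta_pos": [0, 0, 0.003], "roll": 0, "fingers": 0}, {"delta_pos": [0, 0, 0.002], "roll": 0, "fingers": 0}, {"delta_pos": [0, 0, 0.002], "roll": 0, "fingers": 0}, {"delta_pos": [0, 0, 0], "roll": 0, "fingers": 0}, {"delta_pos": [0, 0, 0], "roll": 0, "fingers": 0}])

```text
t: 47.55
position: [513.5, 241.6, 35.8]
orientation: [0.718, 0.696, 0.0, 0.0]
wrist_force: [-0.4, 0.3, -6.3]
finger_gap: 11.2
grip_force: 55.0
```

Underside is at about 13 mm, below the 17 mm walls, with no contact. Lowering the last 5 mm.

apply_moves(motion=[{"delta_pos": [0, 0, 0.002], "roll": 0, "fingers": 0}, {"delta_pos": [0, 0, 0.0015], "roll": 0, "fingers": 0}, {"delta_pos": [0, 0, 0.001], "roll": 0, "fingers": 0}, {"delta_pos": [0, 0, 0.0007], "roll": 0, "fingers": 0}, {"delta_pos": [0, 0, 0], "roll": 0, "fingers": 0}, {"delta_pos": [0, 0, 0], "roll": 0, "fingers": 0}])

```text
t: 48.15
position: [513.4, 241.5, 30.9]
orientation: [0.718, 0.696, 0.0, 0.0]
wrist_force: [-2.6, -1.3, 5.0]
finger_gap: 11.7
grip_force: 55.0
```

apply_moves(motion=[{"delta_pos": [0, 0, 0], "roll": 0, "fingers": 0.2}, {"delta_pos": [0, 0, 0], "roll": 0, "fingers": 0.35}, {"delta_pos": [0, 0, 0], "roll": 0, "fingers": 0.5}, {"delta_pos": [0, 0, 0], "roll": 0, "fingers": 0.5}, {"delta_pos": [0, 0, -0.01], "roll": 0, "fingers": 0.5}, {"delta_pos": [0, 0, -0.03], "roll": 0, "fingers": 0.5}, {"delta_pos": [0, 0, -0.03], "roll": 0, "fingers": 0.5}, {"delta_pos": [-0.034, 0.002, -0.03], "roll": 0, "fingers": 0.5}, {"delta_pos": [-0.034, 0.002, -0.03], "roll": 0, "fingers": 0.5}, {"delta_pos": [-0.034, 0.002, 0], "roll": 0, "fingers": 0.5}, {"delta_pos": [0, 0, 0], "roll": 0, "fingers": 0.5}, {"delta_pos": [0, 0, 0], "roll": 0, "fingers": 0.5}, {"delta_pos": [0, 0, 0], "roll": 0, "fingers": 0.5}])

```text
t: 49.45
position: [516.3, 140.0, 160.7]
orientation: [0.718, 0.697, 0.0, -0.0]
wrist_force: [0.1, 0.1, -0.3]
finger_gap: 45.5
grip_force: 0.0
```

Run:
```python
from h import *
st(); d=snap('wrist'); np.savez('w13.npz',**{k:np.array(v) for k,v in d.items()})
g=cv2.cvtColor(d['frame'],cv2.COLOR_RGB2GRAY)
c=np.array([513.5,242]);a=np.radians(-1.6);y=np.array([np.cos(a),np.sin(a)]);x=np.array([-y[1],y[0]])
# dark empty windows (near end), pellet windows (far end): dark blob centroids
for s in(-76,-32):
    p=w2pix(d,[[*(c+s*y),29.5]])[0]; u,v=p.round().astype(int); r=16
    m=(g[v-r:v+r+1,u-r:u+r+1]<100).astype(np.uint8)
    n,l,stt,cen=cv2.connectedComponentsWithStats(m); k=1+np.argmax(stt[1:,4]) 
    q=pix2w(d,[cen[k]+[u-r,v-r]],[29.5])[0]; print(s,'expected',(c+s*y).round(1),'found',q.round(1),stt[k])
# profiles for heights: cover left/right rims & bright mask rect of cover
p=w2pix(d,[[*(c+sx*26*x+sy*98*y),29.5] for sx,sy in((1,-1),(1,1),(-1,1),(-1,-1))]);print('expected cover corners',p.round(1).tolist())
m=(g>150).astype(np.uint8); n,l,stt,cen=cv2.connectedComponentsWithStats(m)
k=[i for i in range(1,n) if stt[i,4]>1500]; print(stt[k].tolist())
for s,n in((-1,'A'),(1,'B')):
    print(n,'pin top expected',w2pix(d,[[*(c+s*90*y),54.5]]).round(1),'open would be',w2pix(d,[[*(c+s*110*y-20*x),54.5]]).round(1))
u0,v0=w2pix(d,[[*c,29.5]])[0].round().astype(int)
for dx in(-70,-20,25,75): print('col profile',dx,g[v0-45:v0+45:2,u0+dx].tolist())
```

```text
t 49.45 pos [516.3 140.  160.7] toolx [0.03 1.   0.  ] tooly [ 1.   -0.03 -0.  ] F [ 0.1  0.1 -0.3] gap 45.475820955646476 0.0 j [0.15 0.43 1.63 0.   1.08 0.18]
-76 expected [437.5 244.1] found [439.9 246.2  29.5] [  6   0  24  28 502]
-32 expected [481.5 242.9] found [482.  245.   29.5] [  3   0  27  28 583]
expected cover corners [[203.0, 60.3], [418.4, 59.7], [413.5, 119.1], [208.7, 119.6]]
[[528, 31, 78, 78, 4487], [614, 43, 26, 144, 2036], [177, 55, 269, 71, 14390], [221, 188, 278, 85, 14224], [575, 217, 65, 57, 2467], [267, 301, 100, 30, 2828]]
A pin top expected [[205.1  88.2]] open would be [[184.5 112.7]]
B pin top expected [[415.7  87.6]] open would be [[436.7 112. ]]
col profile -70 [52, 54, 51, 53, 56, 53, 149, 198, 196, 194, 197, 201, 201, 200, 201, 200, 191, 149, 88, 62, 63, 62, 60, 64, 63, 67, 105, 167, 198, 198, 200, 201, 202, 195, 191, 193, 158, 148, 153, 153, 122, 62, 53, 55, 57]
col profile -20 [67, 67, 67, 67, 67, 65, 147, 199, 200, 195, 204, 209, 210, 210, 209, 207, 208, 203, 198, 180, 158, 135, 134, 152, 174, 189, 199, 205, 204, 205, 206, 203, 202, 199, 196, 194, 160, 152, 160, 160, 125, 63, 64, 61, 61]
col profile 25 [84, 86, 86, 87, 90, 88, 241, 255, 254, 254, 254, 254, 254, 255, 255, 252, 234, 234, 234, 234, 235, 234, 235, 234, 234, 234, 233, 241, 254, 255, 255, 224, 205, 204, 201, 201, 179, 193, 198, 201, 157, 78, 71, 74, 71]
col profile 75 [88, 90, 91, 93, 92, 98, 244, 255, 254, 254, 254, 254, 254, 254, 253, 238, 234, 234, 235, 236, 237, 240, 239, 240, 241, 240, 240, 240, 244, 255, 254, 254, 254, 254, 254, 255, 224, 236, 241, 242, 209, 93, 90, 90, 88]
```

Run:
```python
from h import *
for f,zt in(('w3.npz',21.5),('w13.npz',29.5)):
    d=dict(np.load(f)); g=cv2.cvtColor(d['frame'],cv2.COLOR_RGB2GRAY)
    print(f)
    for xx in (405,460,500,540,570,620):
        u,v=w2pix(d,[[xx,243,zt]])[0].round().astype(int)
        print(xx,'rows106-126',g[106:127,u].tolist(),'rows50-64',g[50:65,u].tolist())
    print('proj y=215..219 z top',w2pix(d,[[500,q,zt] for q in(215,217,219)])[:,1].round(1),'z8 y=209,275',w2pix(d,[[500,q,8] for q in(209.5,274.5)])[:,1].round(1),'z17 cheek inner 213/270',w2pix(d,[[405,q,17] for q in(214,216,270,272)])[:,1].round(1))
d=dict(np.load('w13.npz'));g=cv2.cvtColor(d['frame'],cv2.COLOR_RGB2GRAY)
u,v=w2pix(d,[[513.5,242,43.5]])[0].round().astype(int);print(u,v)
print(g[v-26:v+27:2,u-14:u+15:2])
```

```text
w3.npz
405 rows106-126 [174, 171, 168, 162, 160, 162, 174, 181, 191, 192, 193, 192, 188, 178, 163, 153, 148, 139, 110, 70, 50] rows50-64 [47, 47, 67, 108, 135, 146, 143, 125, 107, 99, 96, 93, 93, 94, 95]
460 rows106-126 [92, 94, 91, 93, 91, 91, 93, 93, 91, 95, 110, 132, 148, 154, 151, 152, 146, 127, 95, 62, 50] rows50-64 [56, 52, 55, 54, 80, 124, 150, 158, 145, 124, 101, 95, 95, 97, 93]
500 rows106-126 [96, 96, 96, 95, 94, 93, 93, 93, 92, 94, 111, 134, 151, 158, 158, 156, 150, 127, 87, 57, 46] rows50-64 [76, 76, 72, 72, 105, 166, 215, 226, 199, 146, 107, 99, 98, 100, 100]
540 rows106-126 [97, 96, 95, 98, 96, 97, 97, 94, 94, 95, 111, 137, 157, 161, 159, 160, 154, 127, 87, 56, 51] rows50-64 [78, 80, 78, 79, 116, 182, 230, 234, 217, 171, 146, 146, 149, 149, 147]
570 rows106-126 [95, 99, 97, 97, 97, 96, 99, 95, 95, 97, 115, 151, 180, 188, 189, 190, 180, 146, 99, 69, 67] rows50-64 [82, 81, 79, 82, 117, 183, 224, 212, 177, 155, 148, 149, 147, 148, 148]
620 rows106-126 [203, 206, 205, 197, 171, 134, 106, 97, 98, 103, 136, 187, 201, 186, 200, 228, 232, 197, 127, 76, 68] rows50-64 [77, 83, 12
[... 2519 characters left out ...]
4 254]
 [200 201 200 152 107 112 111 111 124 145 123 201 255 254 254]
 [202 202 203 154 104 111 109 112 125 148 125 197 255 255 255]
 [206 207 206 158 105 109 107 109 118 135 115 159 228 230 229]
 [204 205 204 159 107 109 108 111 109 110 113 151 205 208 208]
 [206 205 207 162 104 109 109 108 111 107 108 150 205 210 209]
 [203 205 208 164 103 107 107 107 105 105 106 147 204 207 207]
 [202 204 205 170 100  97 100 100 101 103 110 153 200 206 206]
 [205 202 203 187 162 161 162 162 163 167 172 187 204 207 206]
 [196 199 198 200 199 200 199 199 199 200 200 199 199 200 201]
 [195 195 197 196 198 197 197 198 200 197 199 199 201 200 200]
 [193 196 195 195 196 195 194 195 196 197 197 197 198 198 199]]
```

Run:
```python
from h import *
a=np.radians(-1.6);y=np.array([np.cos(a),np.sin(a)]);x=np.array([-y[1],y[0]])
for f,L in(('w3.npz',[(460,116.6,21.5),(500,116.6,21.5),(540,116.6,21.5),(570,116.6,21.5)]),('w13.npz',[(405,117.7,21.5),(620,117.3,21.5),(460,116.9,29.5),(500,116.9,29.5),(540,116.7,29.5)])):
    d=dict(np.load(f))
    for xx,r,z in L:
        u=w2pix(d,[[xx,243,z]])[0,0].round(); q=pix2w(d,[[u,r]],[z])[0,:2]
        print(f,xx,z,'edge',q.round(1),'centre-line y at x=513.5:',round(float(q@x+26-513.5*x[0]),2))
# ends: rows mid, find carrier ends/cradle end walls along row
d=dict(np.load('w13.npz'));g=cv2.cvtColor(d['frame'],cv2.COLOR_RGB2GRAY)
for r in(70,76,100,104):
    print(r,'left',g[r,176:206].tolist(),'right',g[r,415:448].tolist())
```

```text
w3.npz 460 21.5 edge [458.3 218.5] centre-line y at x=513.5: 242.85
w3.npz 500 21.5 edge [498.5 217.2] centre-line y at x=513.5: 242.72
w3.npz 540 21.5 edge [539.7 215.9] centre-line y at x=513.5: 242.58
w3.npz 570 21.5 edge [570.1 215. ] centre-line y at x=513.5: 242.47
w13.npz 405 21.5 edge [401.8 220.9] centre-line y at x=513.5: 243.7
w13.npz 620 21.5 edge [621.4 214.6] centre-line y at x=513.5: 243.49
w13.npz 460 29.5 edge [458.3 219.9] centre-line y at x=513.5: 244.32
w13.npz 500 29.5 edge [498.4 218.7] centre-line y at x=513.5: 244.23
w13.npz 540 29.5 edge [539.5 217.7] centre-line y at x=513.5: 244.3
70 left [80, 136, 180, 198, 200, 211, 206, 172, 142, 128, 106, 93, 94, 110, 147, 189, 204, 202, 199, 199, 180, 134, 99, 93, 95, 94, 98, 113, 151, 186] right [254, 255, 255, 236, 173, 156, 153, 154, 192, 246, 255, 255, 255, 255, 255, 253, 215, 163, 152, 152, 151, 152, 144, 147, 179, 220, 231, 231, 228, 208, 155, 98, 76]
76 left [78, 134, 198, 228, 233, 235, 232, 209, 164, 140, 136, 125, 116, 100, 97, 93, 96, 94, 95, 96, 94, 96, 96, 96, 97, 97, 93, 98, 127, 171] right [254, 255, 249, 211, 165, 155, 156, 156, 155, 156, 156, 156, 156, 153, 151, 153, 153, 153, 153, 156, 154, 148, 138, 154, 203, 231, 237, 237, 233, 195, 133, 89, 78]
100 left [62, 64, 60, 82, 150, 215, 229, 229, 229, 221, 179, 123, 95, 96, 95, 95, 95, 99, 96, 97, 97, 97, 97, 97, 97, 96, 97, 98, 95, 97] right [251, 211, 160, 156, 158, 156, 157, 156, 157, 157, 156, 157, 155, 155, 157, 152, 152, 154, 151, 144, 140, 176, 220, 232, 234, 232, 222, 165, 106, 79, 78, 79, 80]
104 left [62, 63, 62, 66, 98, 162, 218, 229, 230, 228, 204, 148, 104, 88, 91, 90, 92, 91, 91, 98, 108, 108, 108, 99, 94, 90, 92, 92, 94, 89] right [242, 186, 154, 154, 150, 151, 155, 167, 179, 182, 175, 161, 153, 148, 150, 150, 151, 149, 147, 135, 146, 195, 230, 234, 233, 227, 189, 128, 87, 79, 80, 81, 79]
```

The carrier sits flat inside the cradle walls. It bottomed out at the predicted height (30.9 mm) and is about 1.5 mm off centre, within the 2.5 mm play. The cover and pellets are in place, so I'm handing the job in.

```bash
python3 -c "
from cell import env
print(env.finish_job())"
```

```text
the job is handed in; nothing more can be done
None
```

The job is handed in: both pellets (only two were there) were slid flat into pockets, the cover seated, both buttons turned to their stops, and the locked carrier set back in its cradle; that last placing was checked only by contact height and image measurements.

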